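Hook the spigot lid out of the display bay and lock the bay behind it

TASK

The white lid with the hose spigot has slid to the back of the low clear-roofed display bay. Reach in with the hooked pick, hook it behind the spigot and drag the lid out until it stands flat on the open apron, clear of the mouth; never touch the lid with the gripper itself, and leave everything else on the worktop alone. Lay the pick back flat on the worktop off the bay, and turn the red turnbutton all the way down across the mouth so that the lid cannot slide back in.

Things in the scene. Friction and masses are not known exactly. Their poses are not given: they have to be found in the camera images.
- bay: Fixed display bay, dark base plate 326 x 156 x 4 mm (x -171 to +155 mm). Origin: centre of the underside in the plane of the mouth, where the turnbutton swings; +x into the bay, -x out along the apron, z up. A black jamb (y 59 to 77, x 9 to 25, up to z 50 mm) carries the turnbutton; opposite, a black keeper (y -62 to -74, up to z 38 mm) has its ledge at z 24.
- bay_slot (a point): Centre of the slot's front under the roof edge, at (18, 0, 35) mm of the bay; axes as the bay's. Slot 110 mm wide (y -55 to +55) from the plate's top (z 4) to the clear roof's underside (z 66; roof top z 70, x 18 to 155). Aluminium side walls 6 mm thick from x 8, inner face of the back wall at x 149.
- bay_apron (a point): Middle of the open apron's top, at (-81, 0, 4) mm of the bay, axes as the bay's. The apron is 110 mm wide between its rails and runs from the mouth (x 0) to an end stop at x -162; rails and stop 6 mm thick, tops at z 16 mm.
- lid: White lid, 94 mm diameter, 50 mm high, about 80 g, open side down. Origin: centre of its underside, z up. Flat top at 24 mm; on it a central boss and spigot, in contact a cone of radius 19 mm at 29 mm height, 15.5 at 36, 13.5 at 39, 9 at 49. Starts upright in the bay, its centre 62 to 78 mm inside the mouth.
- pick: Hooked pick, 110 g. Orange ribbed handle 76 (x) x 20 (y) x 26 mm (z); origin: centre of the handle's underside, z up. A 6 mm steel shank runs from the handle along +x, 13 mm over the underside, to x 167 mm, then bends sideways: the hook arm (6 mm round) goes from (170, 3) to (166, 23) mm, its end at y 26. Hold it mid-handle, across its width.
- pick_hook (a point): Middle of the pick's sideways hook arm, at (168, 13, 13) mm of the pick; axes as the pick's.
- turnbutton (a joint): Angle of the red turnbutton, rad: 0 = upright beside the mouth (open), 1.571 = level across the mouth on the keeper (closed, its stop). It turns in the plane of the mouth, tip going from above the bay's +y side over and down to the -y side. Friction (0.06 N m) holds it wherever it is left. The lid blocks it unless clear of the mouth.
- bay_pivot (a point): Pivot axis of the turnbutton, at (0, 67, 34) mm of the bay; axes as the bay's; the turnbutton turns about its x axis.
- button_tip (a point): Middle of the free end of the turnbutton, 130 mm from the pivot. The turnbutton is a flat red bar 20 mm wide (its outer and inner edge 10 mm from its centre line) and 8 mm thick along the bay's x.
- amber_bottle: Bystander: square amber dropper bottle, 47 x 47 x 132 mm; origin at the centre of its underside.
- red_cap_bottle: Bystander: clear bottle with a red cap, 63 mm diameter, 130 mm high; origin at the centre of its underside.
- yellow_cap: Bystander: yellow screw cap, 66 mm diameter, 20 mm high; origin at the centre of its underside.
- blue_cap: Bystander: blue screw cap, 53 mm diameter, 40 mm high; origin at the centre of its underside.
- petri: Bystander: glass petri dish, 102 mm diameter, 20 mm high; origin at the centre of its underside.

How it is judged:
On the way, in this order (a step that is already met when the one before it is completed fails the run):
1. the pick's hook reaches into the slot, down behind the spigot, with the lid still in the bay (x of pick_hook in the frame of bay above 0.03 m and z of pick_hook in the frame of bay below 0.062 m and horizontal distance between pick_hook and lid below 0.026 m and x of lid in the frame of bay above 0.02 m), for 0.1 s.
2. the lid is out on the apron, flat, clear of the mouth (x of lid in the frame of bay below -0.049 m and angle between lid's own z axis and vertical below 0.1 rad), for 0.2 s.
At the end, for the whole second after the job is handed in: Lid flat and still on the apron, its centre 49 to 120 mm outside the mouth's plane and within 12 mm of the centre line; turnbutton down across the mouth (over 1.45 rad); pick at rest flat on the worktop (within 6 mm, 0.1 rad), not touching the bay (all of step 2 and x of lid in the frame of bay above -0.12 m and y of lid in the frame of bay between -0.012 and 0.012 m and z of lid in the frame of bay below 0.008 m and linear speed of each of lid, pick below 0.02 m/s and value of joint turnbutton above 1.45 rad and height (world z) of pick below 0.006 m and angle between pick's own z axis and vertical below 0.1 rad and contact force between pick and bay below 0.1 N).
It fails at once if the gripper's fingers push or grip the lid (over 1 N) (contact force between the fingers and lid above 1 N).
It fails at once if the lid is tipped over (beyond 0.35 rad) (angle between lid's own z axis and vertical above 0.35 rad).
It fails at once if a bystander is moved more than 20 mm (distance of any of amber_bottle, red_cap_bottle, yellow_cap, blue_cap, petri from where it was at the start of the episode above 0.02 m).
It also fails if it takes over 69 s, if anything falls off the work surface, if the arm or the gripper's body presses on something with over 40 N, if the wrist force passes 120 N, or if a joint passes its speed limit or range.

ROBOT

A 6-joint arm with a two-finger parallel gripper is mounted at the origin on a cart in front of the work surface, level with it; the furniture and walls round the work are solid. World frame = base frame: x ahead of the robot, y to its left, z up, the work surface at z = 0. Lengths are in m, angles in rad, forces in N, time in s.
With the tool pointing down it reaches from about 0.35 to 0.975 m from the base axis. Payload 4.9 kg.
Tool frame: the origin (TCP) lies midway between the tips of the shut fingers; the grasp point (between the pads) lies 19 mm behind it; x points along the fingers, z is the direction in which the jaws open and shut, and the axes are right-handed (so a half turn about x gives the same grasp; the last joint's range is limited). The gripper opens to 85 mm and grips with 20 to 120 N. Pads are 22 mm wide; open, the fingers measure 114 mm over their backs; the gripper's body (76 mm by 85 mm) begins 54 mm behind the grasp point. The pads swing forward as they close: fully open they stand 13 mm farther back than shut.
Start: joints at [-1.383, 0.053, 1.613, -0, 1.476, -0.119], TCP at [0.189, -0.596, 0.198] pointing down, gripper open.
Joint ranges: [-3.01, 3.01], [-1.01, 2.22], [0.06, 2.58], [-1.02, 4.17], [0.09, 2.62], [-3.14, 3.14]. Speed limits (rad/s): [2.57, 2.57, 3.14, 3.14, 3.14, 3.14].

INTERFACE

Orientations are given as a unit quaternion [w, x, y, z].
In Python, from plant import state, cams, workorder, nets gives the robot as it stands.
- The arm moves only by the tool play_rows, never from a script. Its argument "motion" is a list of rows, each a list of 3 entries, a list of its own where there are three numbers: the closure, from -1 (fully open) to 1 (shut), then the shift along the world's x, y, z in m, then the turn about the world's z in rad. A call has 1 to 5 rows; each row is the pose to reach, as a shift and turn from the pose commanded when the call began; what a row does not reach only later rows make up. A row lasts 1/10 s, in which the tool goes at most 50 mm and 8.59 degrees, less where a joint would pass 70% of its speed; a pose out of reach is approached as far as the arm can. A call with a gripper value outside its range is refused whole. The fingers move at their own pace and stop on an object; the grip force is fixed at half the most. Time passes only in rows, so rows that repeat a pose let the fingers close. It gives the time, the measured TCP pose, the force and the opening at its end, in the units of the state.
- state(): the state, without advancing time (a new reading comes with each control period).
- cams.grab_frame(name): name is "scene" or "top" or "wrist"; returns (picture, depth): 480x640x3 uint8, red, green, blue; 480x640 float32, m along the optical axis (not along the pixel's ray), 0 where there is no reading.
- cams.camera_info(name): a dict with "K" (3x3 intrinsics, pixels), "k1" (the pictures are not rectified: a ray, as slopes to the right and down, at radius r is drawn at 1 + k1 r^2 times it, then the intrinsics apply), "rvec" (rotation vector, rad) and "tvec" (3), from world to camera coordinates, as OpenCV has them. Camera axes: x right, y down, z forward; pixel columns grow to the right and rows downward; lengths in m; the calibration is good to about 2 mm. A picture is of the moment at which its call begins: read the wrist's pose just before it. camera_info takes no time and is no camera call; for the wrist camera it gives the pose at the moment of the call.
- workorder.job_done(): hands the job in, once; it reports no verdict.
Trained networks look in the newest picture that a camera, given by its name, has taken for a name from the list of things; names that differ only in an ending like _2 or _b are one class to them, and where a whole thing is asked for, a point or a joint stands for the part that bears it (a point fixed in the world has none). Each returns a list of dicts, best first, with "score" (0 to 1); they miss things now and then, are a little off and sometimes report something else, mostly with a low value. They report only what shows in the picture. A call takes as long as a camera call.
- nets.recognise(camera, target): "at" ([x, y, z] in m, in world coordinates, good to about 4 mm: the middle of the surface that is visible of it).
- nets.landmark_of(camera, target): "at" ([x, y, z] in m, in world coordinates, good to about 4 mm: a listed point, or the origin of a listed thing).
The state is a dict: "time": time; "joint_pos": joint angles; "joint_vel": joint speeds; "joint_efforts": joint torques, N m; "tool_pos": TCP position; "tool_rot": TCP orientation; "contact_force": force on the tool from outside, world axes, zero at the start; "ft_torque": the same for the moment, N m; "gripper_width": opening from 0.0 (shut) to 1.0 (fully open).
Only numpy, scipy, OpenCV 4.12 (cv2) and the standard library are available. Lean on these libraries where they do the work, as an engineer would, in place of code of your own. Each camera call takes 0.05 s, during which the arm holds its last target.

## Working session

There is one attempt and no reset: what is moved stays moved. The work goes in short steps, Python scripts to look and compute and a tool call to move; the robot and the scene stay as the last step left them, time stands still between calls to the robot, and variables do not carry over. Pictures are saved under pics/ and viewed, and the job is handed in when it is done.

Besides the shell and the picture viewer there is one more tool, called after ">>>" in YAML: its name, and indented under it one key for each argument. play_rows: Moves the arm, as the interface text tells. Its arguments: {"type":"object","properties":{"motion":{"type":"array","items":{"type":"array"}}},"required":["motion"]}

```bash
mkdir -p pics; ls
cat > h.py <<'E'
import numpy as np, cv2
from plant import state, cams, workorder, nets
def save(name,fn):
    p,d=cams.grab_frame(name); cv2.imwrite('pics/'+fn,p[:,:,::-1]); np.save('pics/'+fn[:-4]+'.npy',d); return p,d
def info(name):
    i=cams.camera_info(name); R=cv2.Rodrigues(np.array(i['rvec'],float))[0]; return np.array(i['K'],float),float(i['k1']),R,np.array(i['tvec'],float).ravel()
def proj(name,P):
    K,k1,R,t=info(name); c=np.atleast_2d(P)@R.T+t; s=c[:,:2]/c[:,2:]; s=s*(1+k1*(s**2).sum(1,keepdims=True)); return s@K[:2,:2].T+K[:2,2]
def ray(name,uv):
    K,k1,R,t=info(name); s=cv2.undistortPoints(np.array(uv,float).reshape(-1,1,2),K,np.array([k1,0,0,0.]))[:,0]
    d=np.c_[s,np.ones(len(s))]@R; o=-R.T@t; return o,d
def onz(name,uv,z):
    o,d=ray(name,uv); return o+d*((z-o[2])/d[:,2])[:,None]
def ondepth(name,uv,dep):
    o,d=ray(name,uv); return o+d*np.array(dep).reshape(-1,1)
E
python3 - <<'E'
from h import *
print(state())
for c in ['scene','top','wrist']:
    save(c,f'{c}0.png')
    if c!='wrist':
      for t in ['bay_slot','bay_apron','bay_pivot','button_tip','lid','pick','pick_hook','bay','amber_bottle','red_cap_bottle','yellow_cap','blue_cap','petri']:
        r=nets.landmark_of(c,t); print(c,t,[(np.round(x['at'],4).tolist(),round(x['score'],2)) for x in r[:2]])
print(state()['time'])
E
```

```text
pics
{'time': 0.0, 'joint_pos': array([-1.38300245e+00,  5.33795608e-02,  1.61430160e+00,  1.08036808e-05,
        1.47599901e+00, -1.19032519e-01]), 'joint_vel': array([ 6.46114923e-04, -1.22664036e-03, -4.90769900e-04,  1.50935760e-03,
        3.09200411e-03,  1.38265274e-05]), 'joint_efforts': array([-3.23190661e-04, -3.93682730e+01, -3.70180857e+01, -1.53599372e-04,
        7.20401396e-03, -1.32637197e-05]), 'tool_pos': array([ 0.18862526, -0.59512765,  0.19654448]), 'tool_rot': array([ 0.56999625,  0.41822804,  0.57107008, -0.41721522]), 'contact_force': array([ 0.1832988 ,  0.01607475, -0.53570763]), 'ft_torque': array([ 0.02162183, -0.0183705 ,  0.07899661]), 'gripper_width': 0.9990466992520826}
scene bay_slot [([0.5383, -0.1564, 0.0337], 0.95)]
scene bay_apron [([0.391, -0.4246, 0.0005], 0.72), ([0.5303, -0.0553, 0.0033], 0.66)]
scene bay_pivot [([0.606, -0.1384, 0.0301], 0.76)]
scene button_tip [([0.5887, -0.1399, 0.1632], 0.46)]
scene lid [([0.5426, -0.2175, 0.0079], 0.41)]
scene pick [([0.5685, 0.2495, -0.0031], 0.67), ([0.5381, -0.1387, 0.0021], 0.64)]
scene pick_hook [([
[... 350 characters left out ...]
, -0.4232, -0.0016], 0.63)]
top bay_slot [([0.3949, -0.4179, -0.0013], 0.25)]
top bay_apron [([0.5326, -0.0609, 0.0102], 0.89)]
top bay_pivot [([0.6022, -0.1345, 0.0327], 0.66)]
top button_tip [([0.5913, -0.1377, 0.164], 0.41)]
top lid []
top pick [([0.565, 0.2521, -0.0005], 0.81), ([0.5326, -0.0578, 0.0069], 0.48)]
top pick_hook [([0.634, 0.0957, 0.0167], 0.82)]
top bay [([0.5346, -0.1404, 0.0044], 0.89)]
top amber_bottle [([0.5894, -0.136, 0.1639], 0.63), ([0.7523, -0.1816, 0.0016], 0.58)]
top red_cap_bottle [([0.7394, -0.2937, 0.0006], 0.94)]
top yellow_cap [([0.6994, 0.3586, -0.0013], 0.76)]
top blue_cap [([0.6062, -0.134, 0.0329], 0.38)]
top petri [([0.3938, -0.4181, 0.003], 0.77)]
1.45
```

View pics/scene0.png

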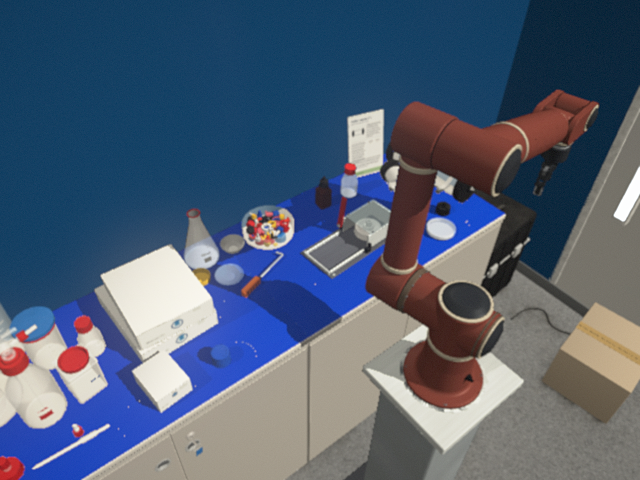

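View pics/top0.png

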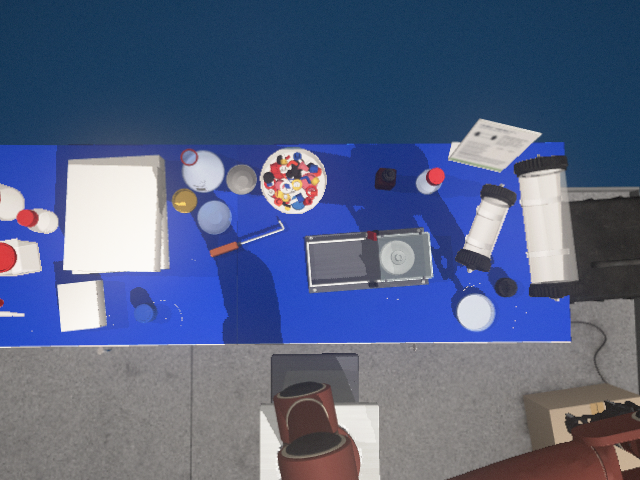

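The scene shows the bay mid-table, with its mouth towards world +y. The lid sits under the roof, around top pixel (397,258). The pick is to its left in the top view: handle at (225,249), hook at (282,226). I'll refine the bay, lid and pick poses from the top picture.

Run:
```python
from h import *
im=cv2.imread('pics/top0.png')
c=cv2.resize(im[205:305,295:445],None,fx=5.2,fy=5.2,interpolation=cv2.INTER_CUBIC); cv2.imwrite('pics/topc.png',c)
c=cv2.resize(im[205:275,195:300],None,fx=7,fy=7,interpolation=cv2.INTER_CUBIC); cv2.imwrite('pics/topp.png',c)
from scipy.spatial.transform import Rotation as Ro
q=state()['tool_rot']; print(Ro.from_quat(np.roll(q,-1)).as_matrix().round(3))
```

```text
[[ 0.     0.953  0.302]
 [-0.     0.302 -0.953]
 [-1.     0.     0.   ]]
```

View pics/topc.png

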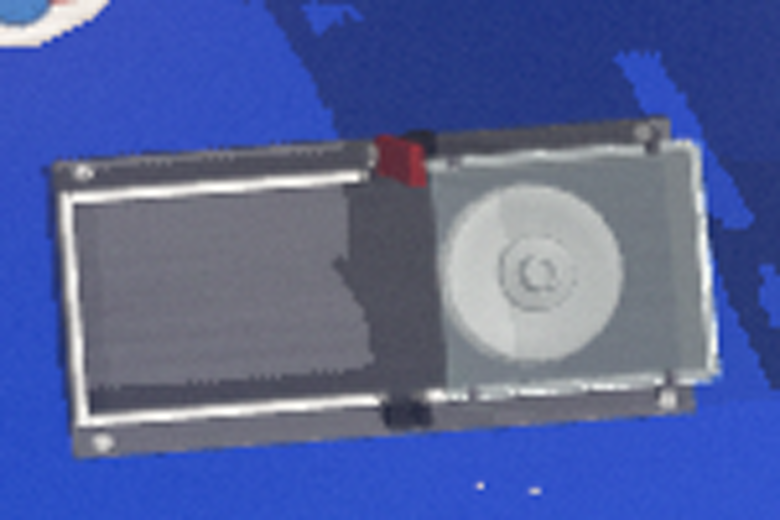

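View pics/topp.png

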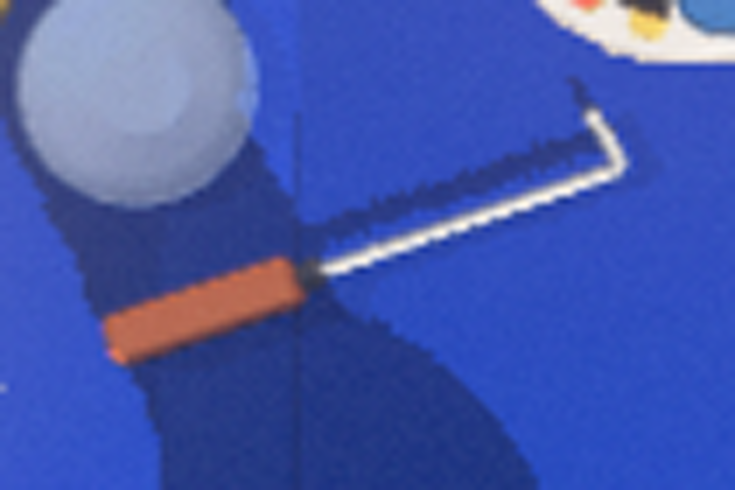

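```bash
cat > fit.py <<'E'
from h import *
def px(a,s,o): return (np.array(a,float)+.5)/s-.5+np.array(o)
c=px([(55,163),(76,457),(693,412),(667,120)],5.2,(295,205))
w=onz('top',c,0.004); print(w.round(4))
b=np.array([(-.171,.078),(-.171,-.078),(.155,-.078),(.155,.078)])
def fit(b,w):
    bm,wm=b.mean(0),w.mean(0); H=(b-bm).T@(w-wm); th=np.arctan2(H[0,1]-H[1,0],H[0,0]+H[1,1])
    R=np.array([[np.cos(th),-np.sin(th)],[np.sin(th),np.cos(th)]]); t=wm-R@bm; print('th',th,'t',t,'res',((b@R.T+t-w)*1e3).round(1).tolist()); return th,R,t
th,R,t=fit(b,w[:,:2])
K,k1,Rc,tc=info('top'); print('cam',-Rc.T@tc)
l=onz('top',px([(538,272)],5.2,(295,205)),0.053); print('spigot top',l, ((l[:,:2]-t)@R)) 
l=onz('top',px([(533,272)],5.2,(295,205)),0.028); print('lid flat rim centre',l, ((l[:,:2]-t)@R)) 
hp=onz('top',px([(105,322),(280,257),(303,295),(125,362)],7,(195,205)),0.026); print(hp.round(4), hp.mean(0))
sp=onz('top',px([(325,270),(620,172),(592,112)],7,(195,205)),0.013); print(sp.round(4)); d=sp[1]-sp[0]; print(np.arctan2(d[1],d[0]))
E
python3 fit.py
```

```text
[[ 0.6026  0.0337  0.004 ]
 [ 0.4491  0.0237  0.004 ]
 [ 0.4704 -0.2981  0.004 ]
 [ 0.6232 -0.2876  0.004 ]]
th -1.5054696956338955 t [ 0.53684564 -0.14007721] res [[0.9, 2.0], [-1.3, 1.8], [-1.2, -1.7], [1.6, -2.0]]
cam [0.49592653 0.03163486 1.53891463]
spigot top [[ 0.54232754 -0.2106134   0.053     ]] [[0.0707436  0.00086559]]
lid flat rim centre [[ 0.54312442 -0.21211483  0.028     ]] [[0.07229385 0.00156275]]
[[0.5634 0.2895 0.026 ]
 [0.5879 0.2229 0.026 ]
 [0.5733 0.2141 0.026 ]
 [0.5481 0.2818 0.026 ]] [0.56817672 0.25205657 0.026     ]
[[0.5835 0.2072 0.013 ]
 [0.6208 0.0932 0.013 ]
 [0.6442 0.104  0.013 ]]
-1.2547273668810002
```

>>> play_rows:
  motion:
    - [-1,[0.01,0.03,0.03],0.12]
    - [-1,[0.03,0.07,0.06],0.24]
    - [-1,[0.05,0.11,0.08],0.36]
    - [-1,[0.07,0.155,0.09],0.48]
    - [-1,[0.09,0.2,0.09],0.6]

```text
time: 1.95
tool_pos: [0.2787, -0.3971, 0.2905]
tool_rot: [0.67, 0.228, 0.668, -0.23]
contact_force: [1.4, -0.9, 0.5]
gripper_width: 1.001
```

>>> play_rows:
  motion:
    - [-1,[0.02,0.045,0],0.12]
    - [-1,[0.04,0.09,0],0.24]
    - [-1,[0.06,0.135,0],0.36]
    - [-1,[0.08,0.18,0],0.48]
    - [-1,[0.1,0.225,0],0.6]

```text
time: 2.45
tool_pos: [0.3782, -0.1709, 0.2881]
tool_rot: [0.707, 0.021, 0.706, -0.021]
contact_force: [1.1, -0.6, 0.2]
gripper_width: 1.004
```

>>> play_rows:
  motion:
    - [-1,[0.02,0.045,0],0.12]
    - [-1,[0.04,0.09,0],0.24]
    - [-1,[0.06,0.135,0],0.36]
    - [-1,[0.08,0.18,0],0.39]
    - [-1,[0.1,0.225,0],0.39]

```text
time: 2.95
tool_pos: [0.4783, 0.0544, 0.2881]
tool_rot: [0.698, -0.115, 0.697, 0.115]
contact_force: [0.3, -0.9, 0.6]
gripper_width: 1.002
```

>>> play_rows:
  motion:
    - [-1,[0.02,0.045,-0.01],0]
    - [-1,[0.04,0.09,-0.03],0]
    - [-1,[0.06,0.13,-0.05],0]
    - [-1,[0.07,0.16,-0.07],0]
    - [-1,[0.079,0.177,-0.09],0]

```text
time: 3.45
tool_pos: [0.557, 0.232, 0.1966]
tool_rot: [0.697, -0.115, 0.698, 0.116]
contact_force: [-0.3, -0.4, -0.0]
gripper_width: 1.001
```

Run:
```python
from h import *
from scipy.spatial.transform import Rotation as Ro
s=state(); print(s['time'],s['tool_pos'],s['contact_force']); M=Ro.from_quat(np.roll(s['tool_rot'],-1)).as_matrix(); print(M.round(3), np.arctan2(M[1,2],M[0,2]))
K,k1,R,t=info('wrist'); print('cam',-R.T@t); save('wrist','w1.png')
for t in ['pick','pick_hook']: print(t,nets.landmark_of('wrist',t)[:2])
```

```text
3.45 [0.55701519 0.23195359 0.19664617] [-0.29867189 -0.41811589 -0.01989093]
[[-0.    -0.323  0.947]
 [ 0.     0.947  0.323]
 [-1.     0.001 -0.   ]] 0.3285830751298584
cam [0.53265138 0.299544   0.3724158 ]
pick []
pick_hook [{'at': [0.6332, 0.101, 0.0125], 'score': 0.6}]
```

View pics/w1.png

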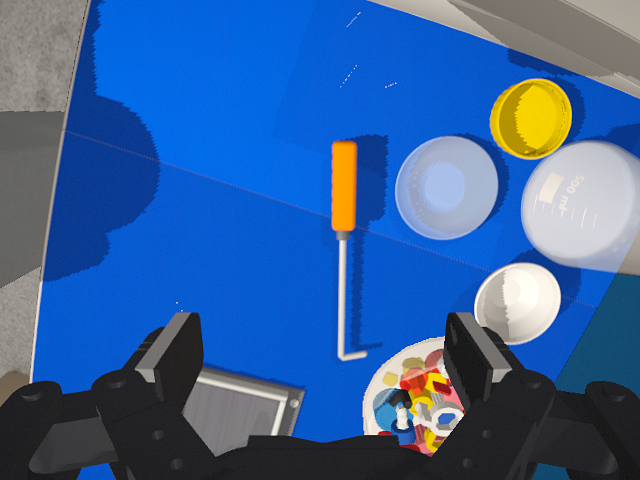

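The wrist view shows the pick clearly. The handle runs from about (344,142) to (344,230), and the shank goes down to a bend at (342,356).

Run:
```python
from h import *
im=cv2.imread('pics/w1.png'); hsv=cv2.cvtColor(im,cv2.COLOR_BGR2HSV)
m=((hsv[:,:,0]>5)&(hsv[:,:,0]<22)&(hsv[:,:,1]>150)&(hsv[:,:,2]>120)).astype(np.uint8); m[:,:300]=0;m[:,400:]=0;m[260:]=0
r=cv2.minAreaRect(np.argwhere(m)[:,::-1].astype(np.float32)); B=cv2.boxPoints(r); print(r)
w=onz('wrist',B,0.024); print(w.round(4),w.mean(0)); print(np.linalg.norm(w[0]-w[1]),np.linalg.norm(w[1]-w[2]))
d=(w[1]-w[0],w[2]-w[1]); print([np.arctan2(x[1],x[0]) for x in d])
s=onz('wrist',[(343.5,240),(341,355),(366,354)],0.013); print(s.round(4)); d=s[1]-s[0]; print(np.arctan2(d[1],d[0]))
```

```text
((343.64141845703125, 185.50265502929688), (22.844987869262695, 89.2293930053711), 1.080924153327942)
[[0.5669 0.2126 0.024 ]
 [0.5436 0.2841 0.024 ]
 [0.5614 0.2898 0.024 ]
 [0.5856 0.2186 0.024 ]] [0.56437717 0.25127089 0.024     ]
0.07520121765848206 0.018624020058683192
[np.float64(1.885150875338733), np.float64(0.3113010098341545)]
[[0.5813 0.2046 0.013 ]
 [0.6185 0.093  0.013 ]
 [0.6414 0.1019 0.013 ]]
-1.2491802322983696
```

>>> play_rows:
  motion:
    - [0.05,[0.004,0.01,-0.02],-0.01]
    - [0.05,[0.008,0.019,-0.04],-0.01]
    - [0.05,[0.008,0.019,-0.07],-0.01]
    - [0.05,[0.008,0.019,-0.09],-0.01]
    - [0.05,[0.008,0.019,-0.1],-0.01]

```text
time: 4.1
tool_pos: [0.5644, 0.247, 0.0971]
tool_rot: [0.698, -0.111, 0.699, 0.111]
contact_force: [-0.1, -0.5, -0.1]
gripper_width: 0.474
```

Run:
```python
from h import *
s=state(); print(s['time'],s['tool_pos'],s['gripper_width']); save('wrist','w2.png')
```

```text
4.1 [0.56437362 0.24696593 0.09710153] 0.4735991711448718
```

View pics/w2.png

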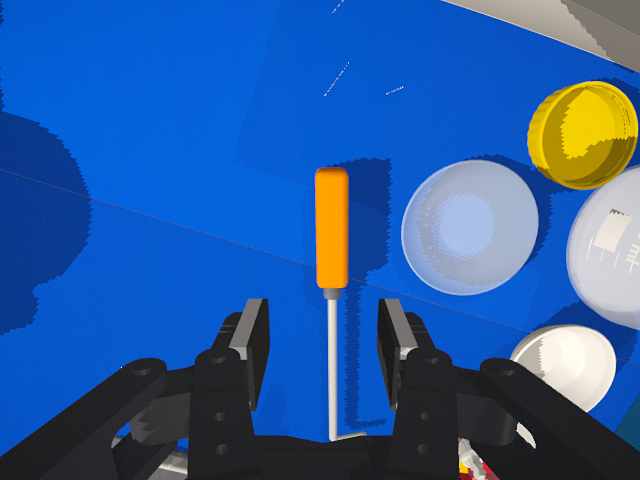

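The handle lies between the pads, at (332,230), slightly right of the pads' midline (323). I'll measure how far off it is.

Run:
```python
from h import *
im=cv2.imread('pics/w2.png'); hsv=cv2.cvtColor(im,cv2.COLOR_BGR2HSV)
m=((hsv[:,:,0]>5)&(hsv[:,:,0]<22)&(hsv[:,:,1]>150)&(hsv[:,:,2]>120)).astype(np.uint8); m[:,:290]=0;m[:,400:]=0;m[320:]=0
r=cv2.minAreaRect(np.argwhere(m)[:,::-1].astype(np.float32)); B=cv2.boxPoints(r); print(r)
w=onz('wrist',B,0.024); c=w.mean(0); print(c); s=onz('wrist',[(331,300),(332,430)],0.013); d=s[1]-s[0]; yaw=np.arctan2(d[1],d[0]); print('shank yaw',yaw,s)
p=state()['tool_pos']; a=np.array([np.cos(yaw),np.sin(yaw)]); n=np.array([-a[1],a[0]])
print('need along',(c[:2]-p[:2])@a,'lat',(c[:2]-p[:2])@n, 'lat from shank',(s[:,:2]-p[:2])@n, c[:2]-p[:2])
print(proj('wrist',[p+[0,0,.02]]))
```

```text
((331.5, 227.5), (119.0, 31.0), 90.0)
[0.56533436 0.25421723 0.024     ]
shank yaw -1.2428072699889072 [[0.58153006 0.20489928 0.013     ]
 [0.61661465 0.10179409 0.013     ]]
need along -0.006459306887567422 lat 0.00375527444498712 lat from shank [0.00320034 0.00320034] [0.00147429 0.0073247 ]
[[326.16906899 302.9587431 ]]
```

>>> play_rows:
  motion:
    - [0.05,[0.0015,0.006,-0.03],0]
    - [0.05,[0.0015,0.006,-0.06],0]
    - [0.05,[0.0015,0.006,-0.08],0]
    - [0.05,[0.0015,0.006,-0.091],0]
    - [0.05,[0.0015,0.006,-0.091],0]

```text
time: 4.65
tool_pos: [0.5661, 0.2537, 0.0065]
tool_rot: [0.698, -0.111, 0.699, 0.111]
contact_force: [0.6, 0.3, 0.1]
gripper_width: 0.476
```

>>> play_rows:
  motion:
    - [1,[0,0,0],0]
    - [1,[0,0,0],0]
    - [1,[0,0,0],0]
    - [1,[0,0,0],0]
    - [1,[0,0,0],0]

```text
time: 5.15
tool_pos: [0.5667, 0.2544, 0.0073]
tool_rot: [0.699, -0.111, 0.698, 0.111]
contact_force: [-0.2, -0.1, -0.7]
gripper_width: 0.002
```

>>> play_rows:
  motion:
    - [1,[0,0,0.01],0]
    - [1,[0,0,0.04],0]
    - [1,[0,0,0.07],0]
    - [1,[0,0,0.1],0]
    - [1,[0,0,0.1],0]

```text
time: 5.65
tool_pos: [0.5702, 0.2555, 0.1137]
tool_rot: [0.702, -0.111, 0.694, 0.112]
contact_force: [0.7, -0.2, 0.4]
gripper_width: -0.006
```

Run:
```python
from h import *
s=state(); print(s['time'],s['tool_pos'],s['gripper_width'],s['contact_force']); save('wrist','w3.png')
for t in ['pick','pick_hook']: print(t,nets.landmark_of('wrist',t)[:2])
```

```text
5.65 [0.57015674 0.25551019 0.11369993] -0.005527874839004671 [ 0.72568386 -0.22568789  0.41448591]
pick [{'at': [0.5696, 0.2514, -0.0044], 'score': 0.67}]
pick_hook [{'at': [0.6362, 0.0995, 0.0136], 'score': 0.81}]
```

View pics/w3.png

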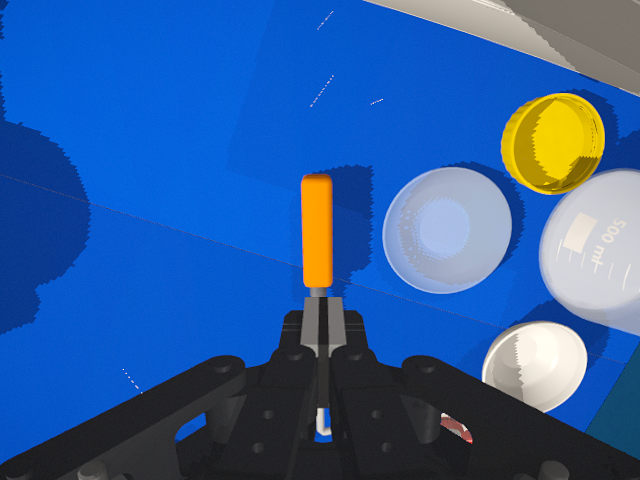

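The fingers closed fully and the handle is still on the table, around (317,230), so the grip missed. I'll find out why before trying again.

Run:
```python
from h import *
im=cv2.imread('pics/w3.png'); hsv=cv2.cvtColor(im,cv2.COLOR_BGR2HSV)
m=((hsv[:,:,0]>5)&(hsv[:,:,0]<22)&(hsv[:,:,1]>150)&(hsv[:,:,2]>120)).astype(np.uint8); m[:,:290]=0;m[:,360:]=0;m[320:]=0
r=cv2.minAreaRect(np.argwhere(m)[:,::-1].astype(np.float32)); B=cv2.boxPoints(r); print(r)
w=onz('wrist',B,0.024); print(w.mean(0)); s=state(); print(s['tool_pos'],s['time'],s['gripper_width'],s['joint_vel'])
d=np.load('pics/w3.npy'); print('depth handle',d[230,317],d[230,360], d[200,340])
K,k1,R,t=info('wrist'); o=-R.T@t; print(o, R)
print(ondepth('wrist',[(317,230),(345,230),(200,300),(322,310)],[d[230,317],d[230,345],d[300,200],d[310,322]]))
p,_=save('scene','s1.png'); 
x=proj('scene',[[.57,.255,.05]])[0]; print(x)
u,v=int(x[0]),int(x[1]); cv2.imwrite('pics/s1c.png',cv2.resize(p[max(0,v-90):v+60,u-90:u+110,::-1],None,fx=4,fy=4,interpolation=cv2.INTER_CUBIC))
```

```text
((316.5, 230.0), (112.0, 29.0), 90.0)
[0.56004514 0.25455963 0.024     ]
[0.56605314 0.25415897 0.10654602] 5.8 -0.0008478039718757719 [ 6.95310171e-05  2.03391277e-02  2.70332858e-02 -5.83859666e-04
  2.05204098e-03  9.24793520e-04]
depth handle 0.2719124 0.29907867 0.292036
[0.54256508 0.32213737 0.28233859] [[ 9.50587573e-01  3.10455382e-01 -8.49454398e-04]
 [ 2.97862791e-01 -9.11251916e-01  2.84425216e-01]
 [ 8.75272721e-02 -2.70624097e-01 -9.58697854e-01]]
[[ 0.5602332   0.2548284   0.01932504]
 [ 0.58108219  0.25438406 -0.00680572]
 [ 0.49424124  0.16863209 -0.00558052]
 [ 0.56126051  0.2635225   0.15470452]]
[248.3334257  277.91988052]
```

View pics/s1c.png

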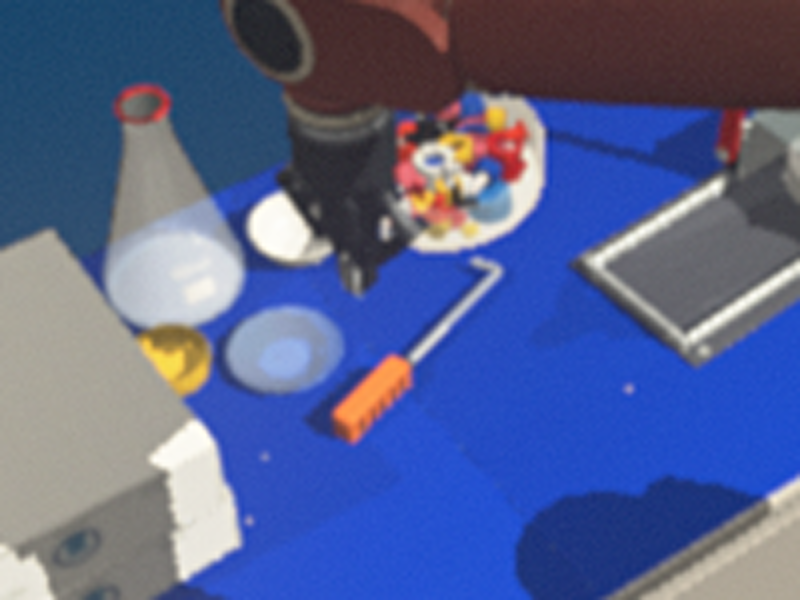

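Run:
```python
from h import *
q=state()['tool_pos'];print(q, state()['gripper_width'])
x=proj('scene',[[.57,.255,.05]])[0];u,v=int(x[0]),int(x[1])
for P in [q,q+[0,0,.05],[.565,.252,.026],[.622,.09,.013]]:
    a=proj('scene',[P])[0]; print(np.round((a-[u-90,max(0,v-90)])*4))
save('top','t2.png'); im=cv2.imread('pics/t2.png')[190:290,180:330]
cv2.imwrite('pics/t2c.png',cv2.resize(im,None,fx=5,fy=5,interpolation=cv2.INTER_CUBIC)); print((proj('top',[q,[.565,.252,.026]])-[180,190])*5)
```

```text
[0.56547848 0.25396639 0.10554812] 0.0025092116091393574
[360. 317.]
[355. 270.]
[370. 387.]
[499. 267.]
[[191.4026277  291.55159066]
 [218.18933331 299.47459827]]
```

View pics/t2c.png

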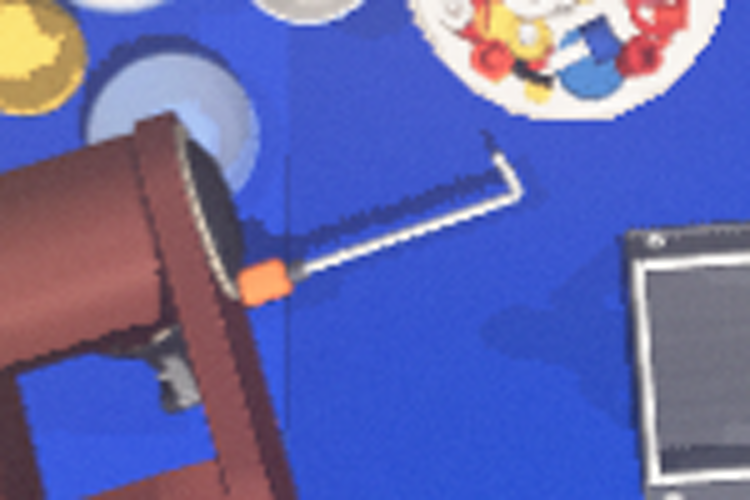

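Run:
```python
from h import *
save('wrist','w4.png'); d=np.load('pics/w4.npy'); q=state()['tool_pos']; print(q)
im=cv2.imread('pics/w4.png')
for v in range(284,324,3):
    print(v,d[v,315],ondepth('wrist',[(315,v)],[d[v,315]])[0].round(4),d[v,333],im[v,315])
print(proj('wrist',[q,q+[0,0,.01],q+[0,0,.03]]))
```

```text
[0.56518998 0.253826   0.10483381]
284 0.27565327 [0.5688 0.2206 0.0242] 0.27389783 [  0 164 255]
287 0.27650028 [0.5694 0.2184 0.024 ] 0.27547643 [  0 164 255]
290 0.27756137 [0.5701 0.2162 0.0235] 0.275717 [  0 167 255]
293 0.3040234 [ 5.735e-01  2.041e-01 -3.000e-04] 0.2863566 [193  82   0]
296 0.30328447 [0.574  0.2024 0.001 ] 0.28714302 [199  78   0]
299 0.1478265 [0.558  0.2627 0.1446] 0.14960591 [114 116 120]
302 0.14567918 [0.5581 0.2626 0.1469] 0.146188 [112 114 118]
305 0.14347416 [0.5582 0.2626 0.1492] 0.1422464 [113 115 118]
308 0.14099516 [0.5582 0.2627 0.1518] 0.14131191 [113 116 119]
311 0.13876994 [0.5582 0.2627 0.1541] 0.13981894 [114 115 119]
314 0.13673608 [0.5583 0.2627 0.1562] 0.13689303 [112 114 118]
317 0.13617277 [0.5585 0.262  0.157 ] 0.13469645 [113 115 119]
320 0.13281323 [0.5584 0.2626 0.1603] 0.13206524 [114 116 119]
323 0.13040577 [0.5584 0.2628 0.1628] 0.13203366 [113 116 120]
[[325.97761683 284.39785192]
 [326.05275411 293.21087831]
 [326.22868035 313.94775385]]
```

The scene and wrist pictures agree that the finger ends sit about 30 mm above the reported TCP, which is why the jaws closed above the handle. I'll reopen and go lower in stages, watching the force.

>>> play_rows:
  motion:
    - [0.05,[0,0,0],0]
    - [0.05,[0,0,-0.04],0]
    - [0.05,[0,0,-0.08],0]
    - [0.05,[0,0,-0.105],0]
    - [0.05,[0,0,-0.115],0]

```text
time: 6.45
tool_pos: [0.5631, 0.2532, -0.0127]
tool_rot: [0.696, -0.112, 0.701, 0.111]
contact_force: [-0.2, -0.2, 0.4]
gripper_width: 0.473
```

Run:
```python
from h import *
save('wrist','w5.png'); d=np.load('pics/w5.npy'); s=state(); q=s['tool_pos']; print(q,s['contact_force'],s['gripper_width'])
K,k1,R,t=info('wrist'); print(-R.T@t)
for u in (255,260,265,380,385,390):
  for v in range(284,340,6):
    print(u,v,ondepth('wrist',[(u,v)],[d[v,u]])[0].round(4))
```

```text
[ 0.56338489  0.25324608 -0.0126755 ] [-1.39532625 -1.92048461 -1.34268799] 0.4732490531725744
[0.54100234 0.32158197 0.16311103]
255 284 [0.5333 0.2493 0.0009]
255 290 [0.534  0.2465 0.0006]
255 296 [0.5347 0.244  0.0009]
255 302 [0.5364 0.2548 0.0283]
255 308 [0.5372 0.256  0.035 ]
255 314 [0.5379 0.2553 0.0378]
255 320 [0.5386 0.2563 0.0434]
255 326 [0.5392 0.2564 0.0474]
255 332 [0.5398 0.2564 0.0508]
255 338 [0.5403 0.2558 0.0531]
260 284 [0.5353 0.2498 0.0006]
260 290 [0.536  0.2469 0.    ]
260 296 [5.367e-01 2.443e-01 1.000e-04]
260 302 [0.5381 0.2557 0.0289]
260 308 [0.5388 0.2562 0.0342]
260 314 [0.5395 0.2564 0.0389]
260 320 [0.5401 0.2573 0.0443]
260 326 [0.5407 0.2549 0.0438]
260 332 [0.5412 0.2529 0.0439]
260 338 [0.5418 0.2513 0.0447]
265 284 [5.373e-01 2.503e-01 1.000e-04]
265 290 [0.538  0.2483 0.0016]
265 296 [0.5388 0.2455 0.0013]
265 302 [0.5398 0.2562 0.0287]
265 308 [0.5404 0.2553 0.0315]
265 314 [0.541  0.253  0.0313]
265 320 [0.5417 0.2512 0.032 ]
265 326 [0.5423 0.2494 0.033 ]
265 332 [0.5429 0.2478 0.0341]
265 338 [0.5435 0.2462 0.0352]
380 284 [5.833e-01 2.6
[... 237 characters left out ...]
.0316]
380 332 [0.5817 0.259  0.0312]
380 338 [0.5827 0.2565 0.0307]
385 284 [0.585  0.2665 0.0013]
385 290 [ 0.5863  0.2635 -0.    ]
385 296 [0.5868 0.2615 0.0016]
385 302 [0.5798 0.2696 0.0292]
385 308 [0.5791 0.2695 0.0342]
385 314 [0.5784 0.2695 0.0392]
385 320 [0.5788 0.2681 0.0407]
385 326 [0.5799 0.2656 0.0397]
385 332 [0.5802 0.2642 0.0411]
385 338 [0.5804 0.263  0.0429]
390 284 [5.873e-01 2.668e-01 1.000e-04]
390 290 [0.588  0.2646 0.0012]
390 296 [0.589  0.2619 0.0009]
390 302 [0.5816 0.27   0.0288]
390 308 [0.581  0.2697 0.0333]
390 314 [0.5804 0.2695 0.0379]
390 320 [0.58   0.2691 0.0418]
390 326 [0.5793 0.2691 0.0463]
390 332 [0.5785 0.2692 0.0507]
390 338 [0.5794 0.2671 0.0505]
```

View pics/w5.png

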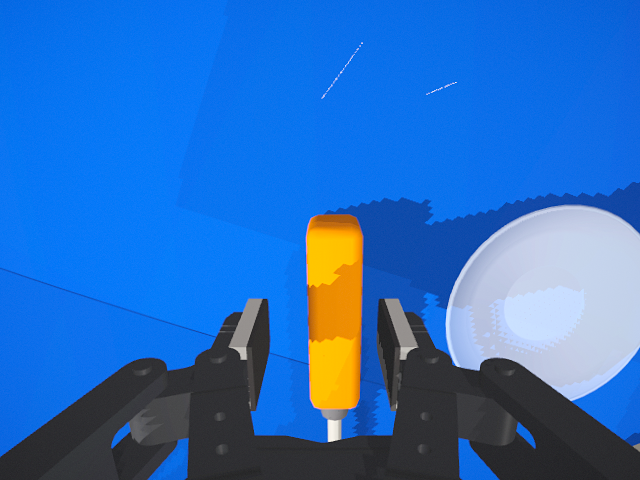

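Table depth reads z≈0, but the fingertips read z≈0.027 with the TCP at -0.013. That puts the tips about 39 mm behind the reported TCP. I need to go 20 mm lower, and about 4 mm sideways to centre on the handle.

>>> play_rows:
  motion:
    - [0.05,[0.004,0.001,0],0]
    - [0.05,[0.004,0.001,-0.01],0]
    - [0.05,[0.004,0.001,-0.019],0]
    - [0.05,[0.004,0.001,-0.019],0]

```text
time: 6.9
tool_pos: [0.5697, 0.255, -0.0282]
tool_rot: [0.698, -0.111, 0.699, 0.111]
contact_force: [-0.1, -0.5, -1.1]
gripper_width: 0.48
```

>>> play_rows:
  motion:
    - [1,[0,0,0],0]
    - [1,[0,0,0],0]
    - [1,[0,0,0],0]
    - [1,[0,0,0],0]
    - [1,[0,0,0],0]

```text
time: 7.4
tool_pos: [0.5708, 0.2554, -0.0267]
tool_rot: [0.699, -0.111, 0.698, 0.111]
contact_force: [-0.6, 0.4, 1.5]
gripper_width: 0.217
```

>>> play_rows:
  motion:
    - [1,[0,0,0.01],0]
    - [1,[0,0,0.03],0]
    - [1,[0,0,0.06],0]
    - [1,[0,0,0.08],0]
    - [1,[0,0,0.08],0]

```text
time: 7.9
tool_pos: [0.5732, 0.2562, 0.0573]
tool_rot: [0.701, -0.111, 0.696, 0.112]
contact_force: [0.2, -0.5, -1.3]
gripper_width: 0.217
```

Run:
```python
from h import *
s=state(); print(s['time'],s['tool_pos'],s['gripper_width'],s['contact_force'],s['ft_torque']); save('wrist','w6.png')
p,_=save('scene','s6.png'); cv2.imwrite('pics/s6c.png',cv2.resize(p[180:320,170:370,::-1],None,fx=4,fy=4,interpolation=cv2.INTER_CUBIC))
for c in ['wrist','scene','top']:
  if c=='top': save('top','t6.png')
  for t in ['pick','pick_hook']: print(c,t,nets.landmark_of(c,t)[:2])
```

```text
7.9 [0.57320142 0.25617046 0.05732181] 0.21662370992534916 [ 0.15263711 -0.45895139 -1.31496818] [ 0.02751782 -0.01614546 -0.04779717]
wrist pick [{'at': [0.5773, 0.2513, 0.08], 'score': 0.69}]
wrist pick_hook []
scene pick [{'at': [0.5706, 0.2522, 0.0787], 'score': 0.71}, {'at': [0.5452, -0.2146, 0.0064], 'score': 0.63}]
scene pick_hook [{'at': [0.6405, 0.0996, 0.0948], 'score': 0.67}]
top pick [{'at': [0.5677, 0.2534, 0.0774], 'score': 0.44}, {'at': [0.5905, -0.1397, 0.1648], 'score': 0.2}]
top pick_hook [{'at': [0.6328, 0.0988, 0.0923], 'score': 0.44}]
```

View pics/w6.png

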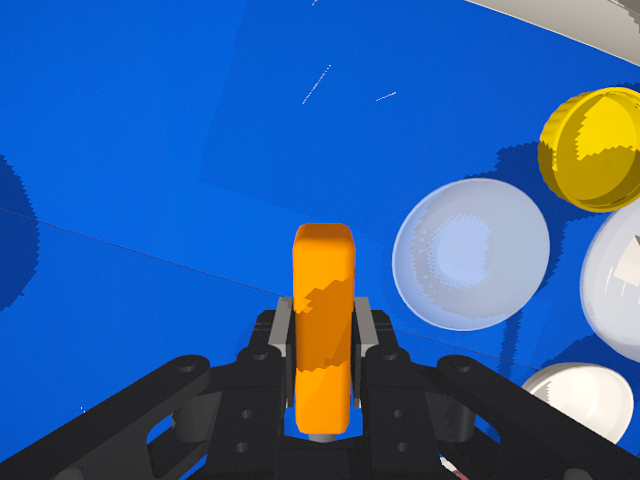

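View pics/s6c.png

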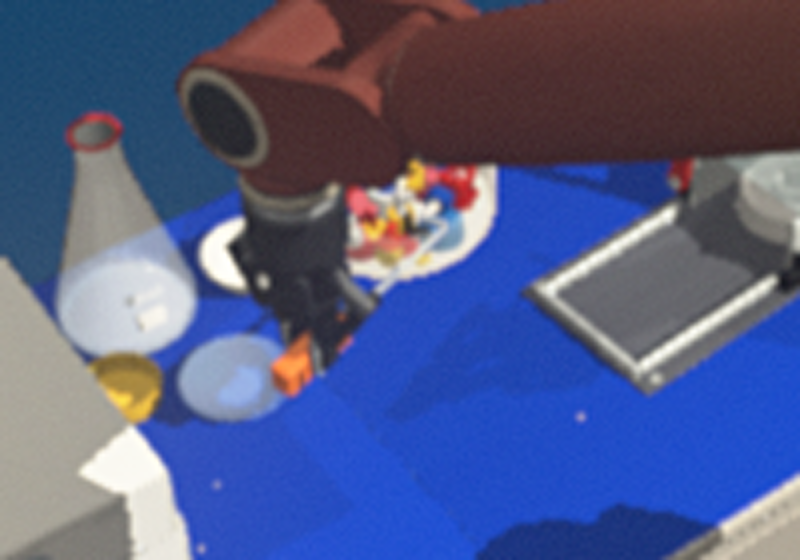

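Gripped: the opening is 18 mm and the handle is up and level. Next I'll turn the pick in line with the bay and bring it to the mouth on the -y side of the slot.

>>> play_rows:
  motion:
    - [1,[-0.01,-0.015,0.01],-0.05]
    - [1,[-0.025,-0.05,0.02],-0.11]
    - [1,[-0.045,-0.09,0.02],-0.17]
    - [1,[-0.065,-0.13,0.02],-0.22]
    - [1,[-0.08,-0.17,0.02],-0.25]

```text
time: 8.85
tool_pos: [0.489, 0.0841, 0.0724]
tool_rot: [0.707, -0.023, 0.707, 0.023]
contact_force: [1.0, -1.3, -1.3]
gripper_width: 0.218
```

>>> play_rows:
  motion:
    - [1,[-0.005,-0.02,0],0]
    - [1,[-0.007,-0.026,0],0]
    - [1,[-0.007,-0.026,0],0]
    - [1,[-0.007,-0.026,0],0]

```text
time: 9.25
tool_pos: [0.4837, 0.0599, 0.0728]
tool_rot: [0.707, -0.023, 0.707, 0.024]
contact_force: [0.2, 0.4, -0.8]
gripper_width: 0.219
```

Run:
```python
from h import *
s=state(); print(s['time'],s['tool_pos'],s['gripper_width'],s['contact_force'])
p,_=save('scene','s7.png'); cv2.imwrite('pics/s7c.png',cv2.resize(p[180:300,260:420,::-1],None,fx=5,fy=5,interpolation=cv2.INTER_CUBIC))
p,_=save('top','t7.png'); cv2.imwrite('pics/t7c.png',cv2.resize(p[205:305,295:445,::-1],None,fx=5.2,fy=5.2,interpolation=cv2.INTER_CUBIC))
print(nets.landmark_of('top','pick_hook')[:2],nets.landmark_of('scene','pick_hook')[:2])
p,_=save('wrist','w7.png');print(nets.landmark_of('wrist','pick_hook')[:2])
print(state()['tool_pos'])
```

```text
9.25 [0.48371224 0.05993731 0.07281864] 0.21865040927620152 [ 0.17600787  0.37868982 -0.8089021 ]
[] [{'at': [0.6963, 0.3593, -0.0034], 'score': 0.74}, {'at': [0.511, -0.1083, 0.1087], 'score': 0.71}]
[]
[0.48350157 0.05984573 0.07271028]
```

View pics/s7c.png

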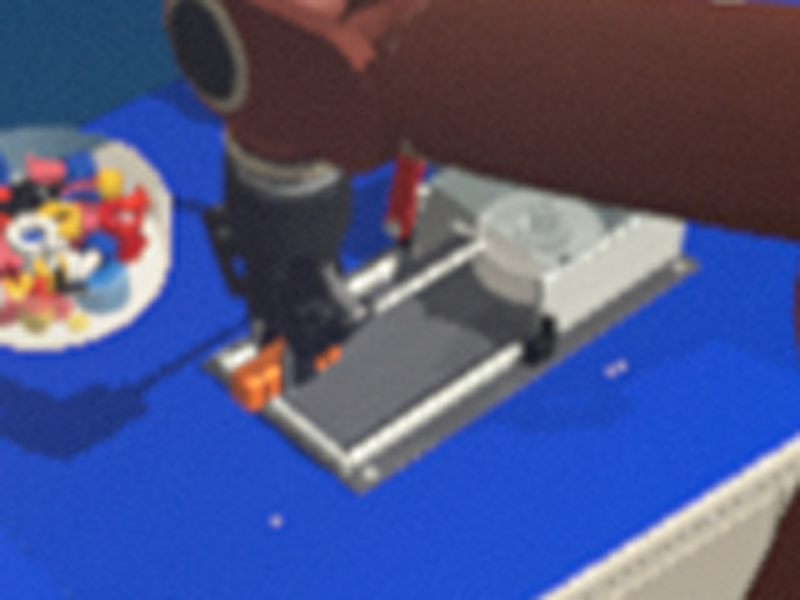

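View pics/t7c.png

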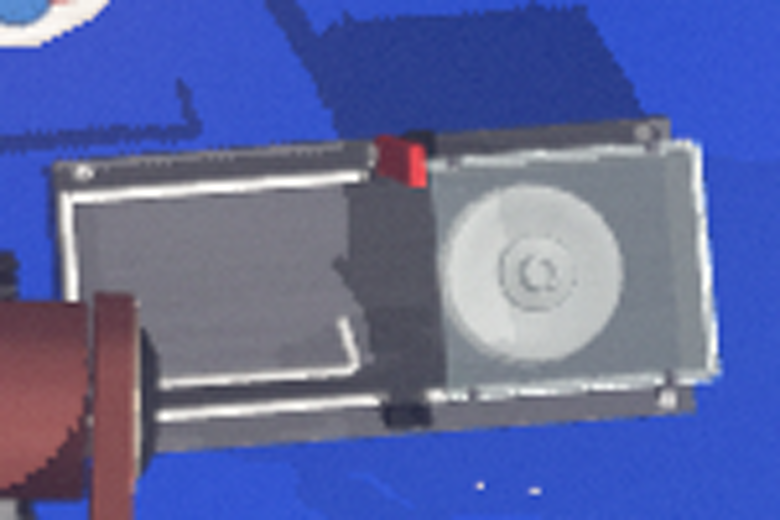

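View pics/w7.png

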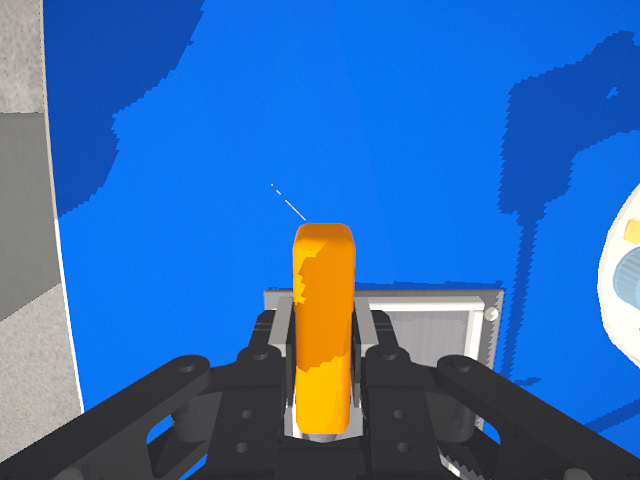

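The scene and top views show the pick held level over the apron. In the top crop, the shank runs (160,382)→(352,370) and the hook tip is at (345,322). Now to work this out in the bay frame.

```bash
cat > bay.py <<'E'
from h import *
th=-1.5055; t=np.array([.5368,-.1401]); R=np.array([[np.cos(th),-np.sin(th)],[np.sin(th),np.cos(th)]])
def px(a,s,o): return (np.array(a,float)+.5)/s-.5+np.array(o)
def tobay(w): return (np.atleast_2d(w)[:,:2]-t)@R
def toworld(b): return np.atleast_2d(b)@R.T+t
E
python3 - <<'E'
from bay import *
for z in (.105,.1125):
    w=onz('top',px([(160,382),(352,371),(356,366),(345,322)],5.2,(295,205)),z); b=tobay(w)*1e3; print(z,w.round(4).tolist(),b.round(1).tolist(), np.arctan2(*(w[1]-w[0])[[1,0]]))
print('tcp bay',tobay(state()['tool_pos'])*1e3)
print('roof front edge / net checks', tobay([[.604,-.1355]])*1e3)
# mouth features: lid
for P in [(-82,0),(0,0)]: print(toworld(np.array(P)/1e3))
# slot wall top edges: project model to image for check
pts=np.array([[18,55,70],[18,-55,70],[149,-55,70],[149,55,70],[-162,55,16],[-162,-55,16],[0,-55,16],[71,0,54],[0,67,164]])/1e3
W=np.c_[toworld(pts[:,:2]),pts[:,2]]; print(((proj('top',W)-[295,205]+.5)*5.2-.5).round(0).tolist())
E
```

```text
0.105 [[0.4883, -0.017, 0.105], [0.493, -0.1106, 0.105], [0.4954, -0.1126, 0.105], [0.5169, -0.1075, 0.105]] [[-126.0, -40.4], [-32.3, -41.8], [-30.1, -39.5], [-33.8, -17.7]] -1.52041274932401
0.1125 [[0.4883, -0.0167, 0.1125], [0.493, -0.1099, 0.1125], [0.4954, -0.1118, 0.1125], [0.5168, -0.1068, 0.1125]] [[-126.3, -40.3], [-33.0, -41.7], [-30.9, -39.4], [-34.6, -17.8]] -1.5204127493240103
tcp bay [[-202.99735831  -40.13840323]]
roof front edge / net checks [[-0.20540141 67.3569433 ]]
[[ 0.53144951 -0.05827475]]
[[ 0.5368 -0.1401]]
[[430.0, 171.0], [448.0, 390.0], [709.0, 371.0], [690.0, 152.0], [72.0, 203.0], [87.0, 414.0], [399.0, 392.0], [539.0, 274.0], [415.0, 135.0]]
```

>>> play_rows:
  motion:
    - [1,[-0.002,0,-0.02],0.008]
    - [1,[-0.003,0,-0.04],0.008]
    - [1,[-0.003,0,-0.06],0.008]
    - [1,[-0.003,0,-0.067],0.008]
    - [1,[-0.003,0,-0.067],0.008]

```text
time: 10.05
tool_pos: [0.4793, 0.0595, 0.0046]
tool_rot: [0.706, -0.026, 0.708, 0.026]
contact_force: [0.8, -0.5, -0.7]
gripper_width: 0.216
```

Run:
```python
from bay import *
s=state(); print(s['time'],s['tool_pos'],s['gripper_width'],s['contact_force'],tobay(s['tool_pos'])*1e3)
p,d=save('scene','s8.png'); cv2.imwrite('pics/s8c.png',cv2.resize(p[200:280,290:420,::-1],None,fx=6,fy=6,interpolation=cv2.INTER_CUBIC))
p,d=save('top','t8.png'); cv2.imwrite('pics/t8c.png',cv2.resize(p[205:305,295:445,::-1],None,fx=5.2,fy=5.2,interpolation=cv2.INTER_CUBIC))
for c in ('scene','top'): print([ (x['at'],x['score'],tobay(x['at'])*1e3) for x in nets.landmark_of(c,'pick_hook')[:3]])
```

```text
10.05 [0.47930852 0.05947905 0.00463423] 0.2164077130274095 [ 0.75194561 -0.54400605 -0.74619867] [[-202.90505632  -44.3464468 ]]
[([0.5084, -0.1109, 0.0425], 0.63, array([[-30.99087161, -26.43418008]]))]
[([0.5053, -0.1062, 0.0508], 0.54, array([[-35.88313049, -29.22089913]])), ([0.7503, -0.1803, 0.0014], 0.46, array([[ 54.04519343, 210.42197382]]))]
```

View pics/s8c.png

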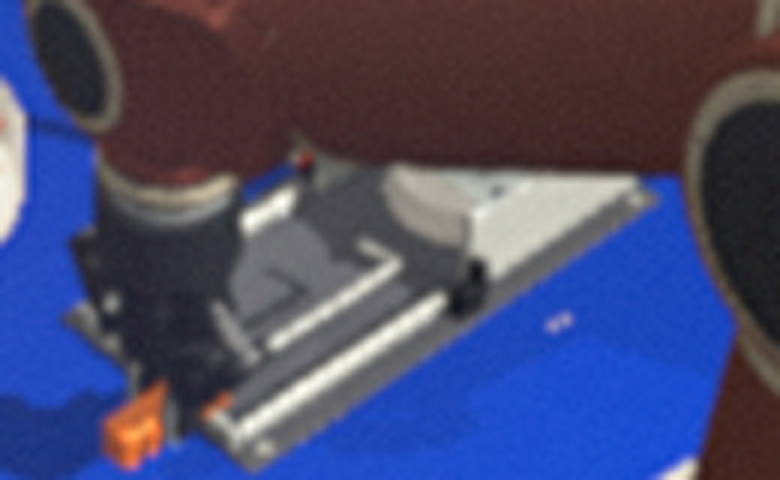

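View pics/t8c.png

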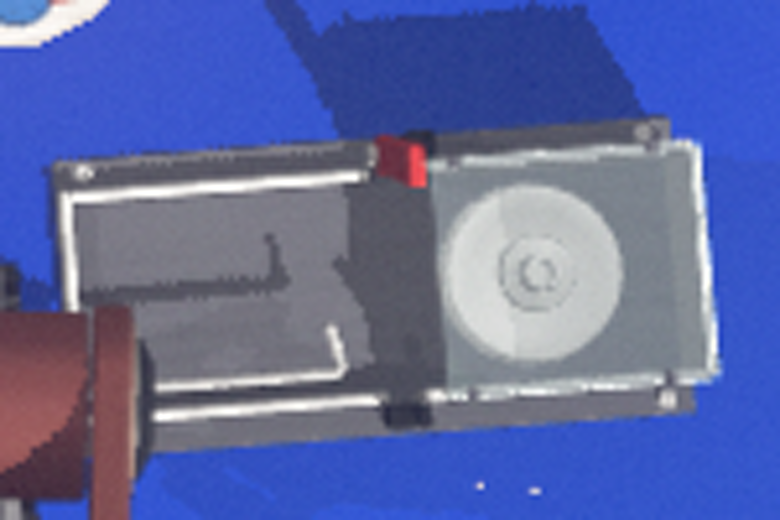

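The pick is low over the apron. The bend shows at (398,262) in the scene crop and at (345,373) in the top crop, so I'll triangulate its height from the two.

Run:
```python
from bay import *
def tri(a,b):
    oa,da=ray('scene',[a]); ob,db=ray('top',[b]); da,db=da[0],db[0]
    A=np.c_[da,-db]; x=np.linalg.lstsq(A,ob-oa,rcond=None)[0]; P,Q=oa+x[0]*da,ob+x[1]*db; return (P+Q)/2,np.linalg.norm(P-Q)
for s,tp in [((400,262),(345,374)),((366,245),(333,327)),((275,346),(158,386))]:
    P,e=tri(px([s],6,(290,200))[0],px([tp],5.2,(295,205))[0]); print(P.round(4),e.round(4),(tobay(P)*1e3).round(1))
pts=np.array([[-33,-44,44],[-36,-18,44],[-126,-44,44],[-162,-55,16],[0,-55,16],[0,-68,38]])/1e3
W=np.c_[toworld(pts[:,:2]),pts[:,2]]; print(((proj('scene',W)-[290,200]+.5)*6-.5).round(0).tolist()); print(((proj('top',W)-[295,205]+.5)*5.2-.5).round(0).tolist())
w=onz('top',px([(158,386),(345,374),(333,327)],5.2,(295,205)),.044); print(tobay(w)*1e3)
```

```text
[ 0.4906 -0.1141  0.0432] 0.0024 [[-29.  -44.4]]
[ 0.5141 -0.109   0.041 ] 0.0037 [[-32.5 -20.6]]
[ 0.4848 -0.0195  0.0405] 0.0037 [[-123.7  -44.1]]
[[392.0, 264.0], [355.0, 242.0], [269.0, 343.0], [232.0, 423.0], [445.0, 283.0], [465.0, 267.0]]
[[339.0, 375.0], [329.0, 325.0], [157.0, 389.0], [87.0, 414.0], [399.0, 392.0], [406.0, 418.0]]
[[-125.17135452  -42.76651754]
 [ -29.91818152  -43.53798862]
 [ -34.14949351  -19.31816044]]
```

>>> play_rows:
  motion:
    - [1,[0.0007,-0.01,0],0]
    - [1,[0.002,-0.03,0],0]
    - [1,[0.0033,-0.05,0],0]
    - [1,[0.0046,-0.07,0],0]
    - [1,[0.0046,-0.07,0],0]

```text
time: 10.75
tool_pos: [0.4858, -0.0131, 0.0067]
tool_rot: [0.707, -0.025, 0.706, 0.025]
contact_force: [-0.8, 0.9, -1.5]
gripper_width: 0.215
```

>>> play_rows:
  motion:
    - [1,[0.0007,-0.01,0],0]
    - [1,[0.002,-0.03,0],0]
    - [1,[0.0033,-0.05,0],0]
    - [1,[0.0038,-0.058,0],0]
    - [1,[0.0038,-0.058,0],0]

```text
time: 11.25
tool_pos: [0.489, -0.0693, 0.006]
tool_rot: [0.707, -0.026, 0.707, 0.026]
contact_force: [-1.9, -0.5, -0.8]
gripper_width: 0.219
```

Run:
```python
from bay import *
s=state(); print(s['time'],s['tool_pos'],s['gripper_width'],s['contact_force'],tobay(s['tool_pos'])*1e3)
p,d=save('top','t9.png'); cv2.imwrite('pics/t9c.png',cv2.resize(p[205:305,295:445,::-1],None,fx=5.2,fy=5.2,interpolation=cv2.INTER_CUBIC))
```

```text
11.25 [ 0.48896345 -0.0693326   0.00597476] 0.21876246647661007 [-1.87043757 -0.51793062 -0.78051936] [[-73.73792671 -43.11704081]]
```

View pics/t9c.png

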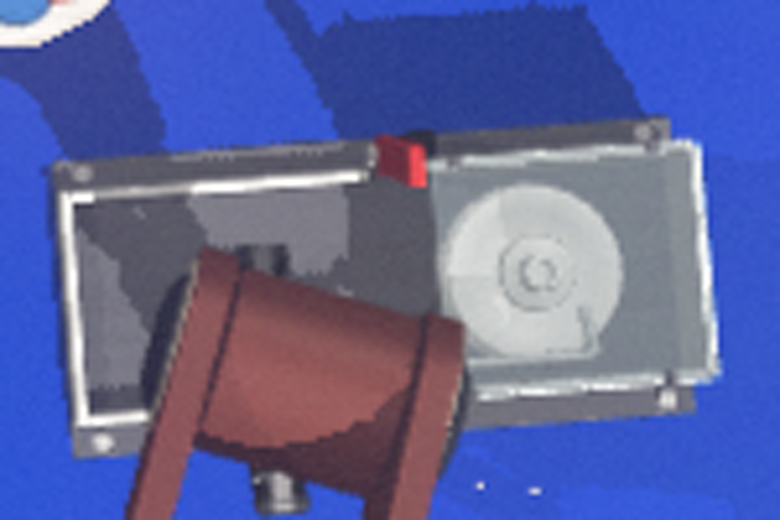

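The hook is in beside the spigot. In the top crop the bend is at (597,351) and the arm tip at (585,307), and the boss edge is at x≈577. Next I'll swing it sideways behind the spigot.

>>> play_rows:
  motion:
    - [1,[0.006,0,-0.001],0]
    - [1,[0.012,0.001,-0.001],0]
    - [1,[0.018,0.001,-0.001],0]
    - [1,[0.025,0.0015,-0.001],0]
    - [1,[0.025,0.0015,-0.001],0]

```text
time: 11.8
tool_pos: [0.515, -0.0671, 0.0051]
tool_rot: [0.707, -0.026, 0.706, 0.026]
contact_force: [0.2, -0.4, -1.7]
gripper_width: 0.217
```

Run:
```python
from bay import *
s=state(); print(s['time'],s['tool_pos'],s['gripper_width'],s['contact_force'],tobay(s['tool_pos'])*1e3)
p,d=save('top','t10.png'); cv2.imwrite('pics/t10c.png',cv2.resize(p[230:290,360:450,::-1],None,fx=8,fy=8,interpolation=cv2.INTER_CUBIC))
```

```text
11.8 [ 0.51498617 -0.06709825  0.0050575 ] 0.21700622966979277 [ 0.23588179 -0.38242602 -1.6504733 ] [[-74.26953043 -17.00398324]]
```

View pics/t10c.png

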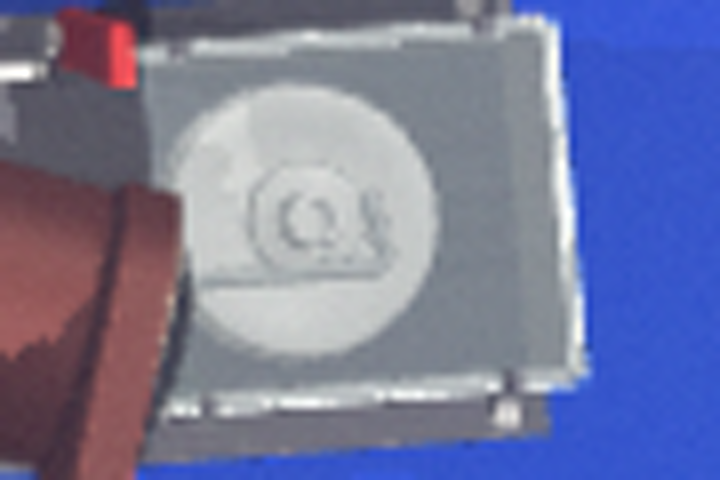

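The shank now runs beside the spigot and the arm lies behind it, at x≈375 against the spigot at 308. I'll engage gently and then drag.

>>> play_rows:
  motion:
    - [1,[-0.0003,0.004,0],0]
    - [1,[-0.0005,0.008,0],0]
    - [1,[-0.0008,0.012,0],0]
    - [1,[-0.0012,0.018,0],0]
    - [1,[-0.0016,0.025,0],0]

```text
time: 12.35
tool_pos: [0.512, -0.0418, 0.0048]
tool_rot: [0.707, -0.026, 0.707, 0.026]
contact_force: [0.2, 0.2, -0.9]
gripper_width: 0.22
```

Run:
```python
from bay import *
s=state(); print(s['time'],s['tool_pos'],s['gripper_width'],s['contact_force'],tobay(s['tool_pos'])*1e3)
p,d=save('top','t11.png'); cv2.imwrite('pics/t11c.png',cv2.resize(p[230:290,360:450,::-1],None,fx=8,fy=8,interpolation=cv2.INTER_CUBIC))
```

```text
12.35 [ 0.51201529 -0.04177472  0.00477859] 0.21985194993870394 [ 0.2277031   0.23632503 -0.90474019] [[-99.7329479  -18.31617885]]
```

View pics/t11c.png

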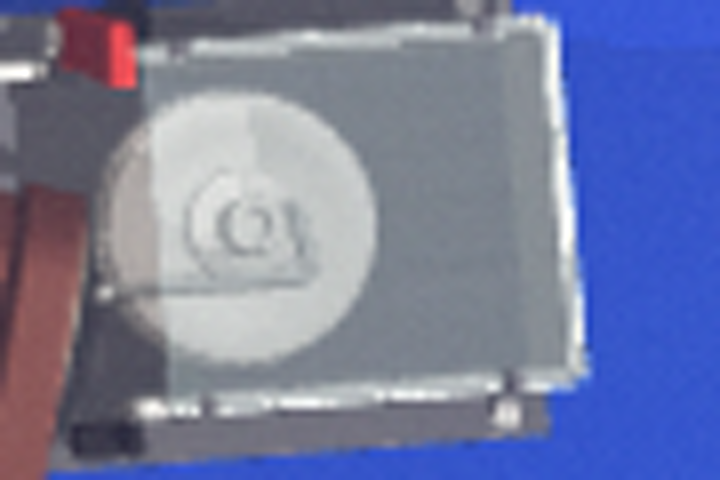

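The lid is following: its centre went from 308 to 245 in the crop. I'll keep dragging it out to the middle of the apron.

>>> play_rows:
  motion:
    - [1,[-0.0006,0.01,0],0]
    - [1,[-0.0016,0.025,0],0]
    - [1,[-0.0026,0.04,0],0]
    - [1,[-0.0036,0.055,0],0]
    - [1,[-0.0046,0.07,0],0]

```text
time: 12.9
tool_pos: [0.5074, 0.0293, 0.0048]
tool_rot: [0.707, -0.026, 0.707, 0.026]
contact_force: [-0.2, 0.3, -1.6]
gripper_width: 0.22
```

>>> play_rows:
  motion:
    - [1,[-0.001,0.015,0],0]
    - [1,[-0.0019,0.03,0],0]
    - [1,[-0.0028,0.043,0],0]
    - [1,[-0.0036,0.054,0],0]
    - [1,[-0.0036,0.054,0],0]

```text
time: 13.4
tool_pos: [0.5037, 0.0832, 0.0047]
tool_rot: [0.707, -0.027, 0.707, 0.027]
contact_force: [-0.0, 1.1, -0.5]
gripper_width: 0.216
```

Run:
```python
from bay import *
s=state(); print(s['time'],s['tool_pos'],s['gripper_width'],s['contact_force'],tobay(s['tool_pos'])*1e3)
p,d=save('top','t12.png'); cv2.imwrite('pics/t12c.png',cv2.resize(p[205:305,295:445,::-1],None,fx=5.2,fy=5.2,interpolation=cv2.INTER_CUBIC))
p,d=save('scene','s12.png'); cv2.imwrite('pics/s12c.png',cv2.resize(p[190:290,280:420,::-1],None,fx=5.5,fy=5.5,interpolation=cv2.INTER_CUBIC))
for c in ('top','scene'): print([(x['at'],tobay(x['at'])*1e3,x['score']) for x in nets.landmark_of(c,'lid')[:2]])
```

```text
13.4 [0.50373485 0.08317279 0.00468301] 0.21589081101800864 [-0.0497775   1.07196391 -0.49514644] [[-224.95448263  -18.42615518]]
[([0.5284, -0.0675, 0.0042], array([[-72.9933854 ,  -3.64495377]]), 0.57), ([0.5924, -0.1362, 0.1598], array([[-0.26379242, 55.7359885 ]]), 0.23)]
[([0.5314, -0.0697, 0.0036], array([[-70.60232389,  -0.79489678]]), 0.98)]
```

View pics/t12c.png

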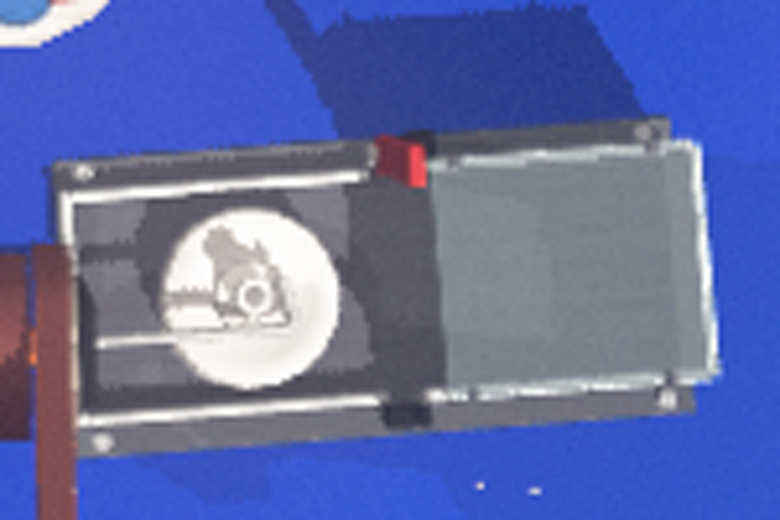

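View pics/s12c.png

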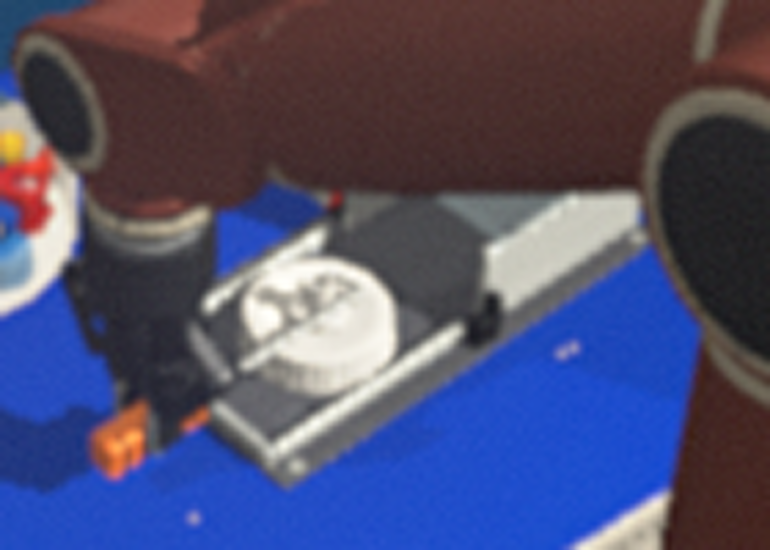

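The lid stands flat, and both nets put it at bay x≈-72 mm, y≈-2 mm. I'll back the hook off, lift it out and put the pick back where it was.

>>> play_rows:
  motion:
    - [1,[-0.001,-0.003,0],0]
    - [1,[-0.002,-0.006,0],0]
    - [1,[-0.002,-0.006,0.01],0]
    - [1,[-0.002,-0.006,0.03],0]
    - [1,[-0.002,-0.006,0.055],0]

```text
time: 14.1
tool_pos: [0.501, 0.0754, 0.06]
tool_rot: [0.706, -0.026, 0.707, 0.026]
contact_force: [0.5, 0.5, -1.3]
gripper_width: 0.216
```

>>> play_rows:
  motion:
    - [1,[0.002,0.01,0.02],0]
    - [1,[0.015,0.045,0.03],0.05]
    - [1,[0.03,0.085,0.03],0.12]
    - [1,[0.045,0.125,0.03],0.19]
    - [1,[0.06,0.16,0.03],0.246]

```text
time: 14.6
tool_pos: [0.5628, 0.2375, 0.091]
tool_rot: [0.698, -0.113, 0.697, 0.114]
contact_force: [0.9, -0.8, -1.0]
gripper_width: 0.217
```

>>> play_rows:
  motion:
    - [1,[0.008,0.018,0],0]
    - [1,[0.008,0.018,-0.02],0]
    - [1,[0.008,0.018,-0.04],0]
    - [1,[0.008,0.018,-0.04],0]

```text
time: 15.0
tool_pos: [0.5676, 0.253, 0.0469]
tool_rot: [0.696, -0.113, 0.7, 0.112]
contact_force: [-0.9, -1.1, -2.1]
gripper_width: 0.219
```

Run:
```python
from bay import *
s=state(); print(s['time'],s['tool_pos'],s['tool_rot'],s['gripper_width'],s['contact_force'],tobay(s['tool_pos'])*1e3)
p,d=save('top','t13.png'); cv2.imwrite('pics/t13c.png',cv2.resize(p[190:305,180:445,::-1],None,fx=3,fy=3,interpolation=cv2.INTER_CUBIC))
for c in ('top',): print([(x['at'],tobay(x['at'])*1e3,x['score']) for x in nets.landmark_of(c,'lid')[:2]])
```

```text
15.0 [0.56757659 0.25303621 0.04688368] [ 0.6959143  -0.11294832  0.70022537  0.11238502] 0.21901586357788846 [-0.94912973 -1.06659702 -2.11187627] [[-390.2902474    56.36311358]]
[([0.5283, -0.0707, 0.0005], array([[-69.80672975,  -3.95354047]]), 0.77)]
```

View pics/t13c.png

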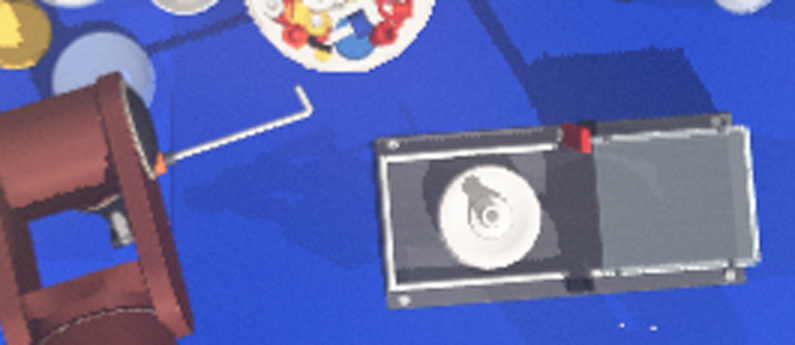

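>>> play_rows:
  motion:
    - [1,[0,0,-0.02],0]
    - [1,[0,0,-0.04],0]
    - [1,[0,0,-0.06],0]
    - [1,[0,0,-0.068],0]
    - [1,[0,0,-0.068],0]

```text
time: 15.6
tool_pos: [0.5697, 0.2535, -0.0183]
tool_rot: [0.698, -0.113, 0.698, 0.112]
contact_force: [-0.8, 0.3, -1.9]
gripper_width: 0.216
```

>>> play_rows:
  motion:
    - [1,[0,0,0],0]
    - [1,[0,0,-0.003],0]
    - [1,[0,0,-0.003],0]

```text
time: 15.9
tool_pos: [0.5706, 0.2539, -0.0203]
tool_rot: [0.699, -0.113, 0.698, 0.113]
contact_force: [-0.5, 0.0, -1.8]
gripper_width: 0.216
```

>>> play_rows:
  motion:
    - [1,[0,0,-0.003],0]
    - [1,[0,0,-0.005],0]
    - [1,[0,0,-0.005],0]

```text
time: 16.2
tool_pos: [0.5697, 0.2537, -0.0266]
tool_rot: [0.698, -0.113, 0.698, 0.113]
contact_force: [0.5, -0.1, -0.9]
gripper_width: 0.218
```

>>> play_rows:
  motion:
    - [1,[0,0,-0.001],0]
    - [1,[0,0,-0.002],0]
    - [1,[0,0,-0.002],0]

```text
time: 16.5
tool_pos: [0.5699, 0.2537, -0.0267]
tool_rot: [0.698, -0.113, 0.698, 0.113]
contact_force: [-5.2, -2.2, 7.6]
gripper_width: 0.216
```

The pick is on the table, with the contact force up to 7.6 N. I'll open partway because of the dish beside it, then rise.

>>> play_rows:
  motion:
    - [0.1,[0,0,0.001],0]
    - [0.1,[0,0,0.001],0]
    - [0.1,[0,0,0.001],0]
    - [0.1,[0,0,0.001],0]

```text
time: 16.9
tool_pos: [0.57, 0.2537, -0.0274]
tool_rot: [0.698, -0.113, 0.698, 0.113]
contact_force: [0.3, -0.3, 0.3]
gripper_width: 0.454
```

>>> play_rows:
  motion:
    - [0.1,[0,0,0.02],0]
    - [0.1,[0,0,0.06],0]
    - [0.1,[0,0,0.11],0]
    - [0.1,[0,0,0.16],0]
    - [0.1,[0,0,0.21],0]

```text
time: 17.4
tool_pos: [0.5696, 0.2536, 0.1845]
tool_rot: [0.698, -0.113, 0.698, 0.113]
contact_force: [1.5, 0.3, 0.1]
gripper_width: 0.444
```

Run:
```python
from bay import *
s=state(); print(s['time'],s['tool_pos'],s['gripper_width'],s['joint_pos'])
p,d=save('wrist','w14.png')
p,d=save('scene','s14.png'); cv2.imwrite('pics/s14c.png',cv2.resize(p[160:310,230:430,::-1],None,fx=4,fy=4,interpolation=cv2.INTER_CUBIC))
for c in ('scene',):
  for n in ('pick','pick_hook','button_tip','bay_pivot','lid'): print(n,[(np.round(x['at'],4).tolist(),(tobay(x['at'])*1e3).round(1).tolist(),round(x['score'],2)) for x in nets.landmark_of(c,n)[:2]])
```

```text
17.4 [0.5695951  0.25364339 0.18445853] 0.44407702323482634 [ 2.99647928e-01  5.77209563e-02  1.63005859e+00  1.89543353e-05
  1.45405154e+00 -2.03781983e-02]
pick [([0.5723, 0.25, -0.0013], [[-387.0, 60.9]], 0.52), ([0.6384, 0.0956, 0.011], [[-228.6, 116.8]], 0.46)]
pick_hook [([0.6364, 0.0941, 0.0096], [[-227.2, 114.7]], 0.57), ([0.5363, -0.1414, 0.003], [[1.3, -0.6]], 0.2)]
button_tip [([0.5701, 0.2497, 0.0], [[-386.8, 58.7]], 0.73), ([0.5862, -0.1363, 0.1626], [[-0.6, 49.5]], 0.61)]
bay_pivot [([0.604, -0.1343, 0.0336], [[-1.4, 67.4]], 0.81)]
lid [([0.5318, -0.0712, 0.0039], [[-69.1, -0.5]], 0.6)]
```

View pics/s14c.png

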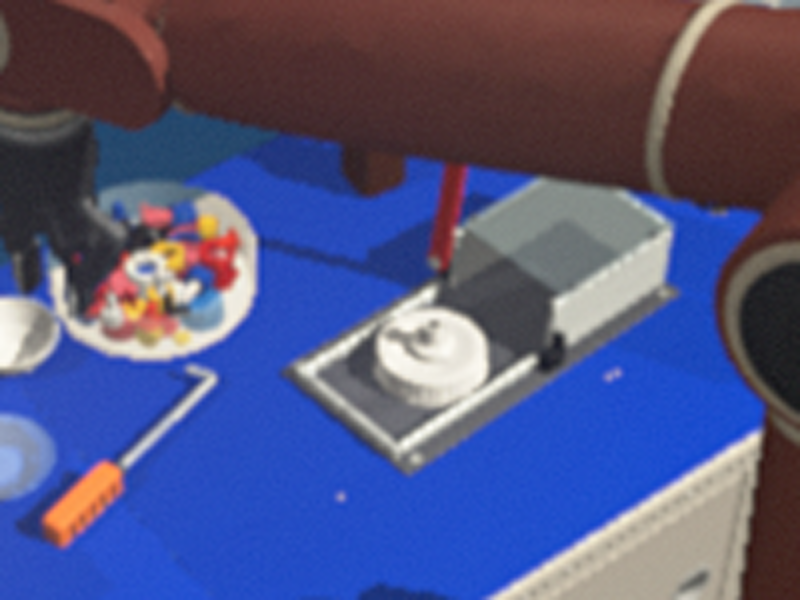

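View pics/w14.png

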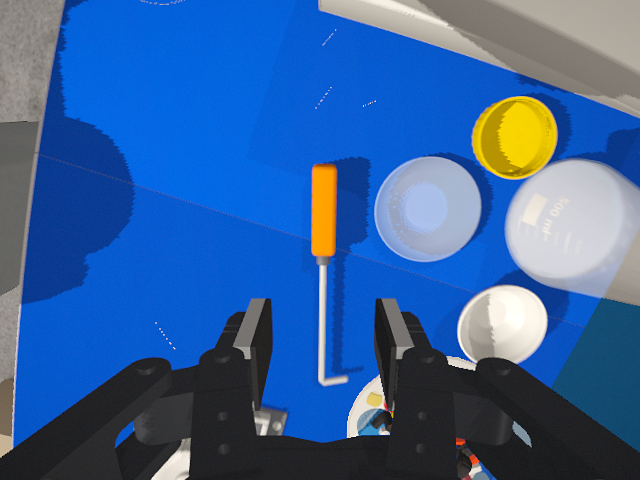

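The pick lies flat back where it was, and the lid stands on the apron at (-69,-1) mm in the bay frame. For the turnbutton I'll shut the fingers, line the tool up with the bay and go to the bar's outer (+y) side. Its tip is at bay (0, 50…55, 163) mm.

>>> play_rows:
  motion:
    - [1,[0.005,-0.03,0.01],-0.05]
    - [1,[0.014,-0.07,0.01],-0.1]
    - [1,[0.023,-0.115,0.01],-0.15]
    - [1,[0.032,-0.16,0.01],-0.2]
    - [1,[0.041,-0.2,0.01],-0.254]

```text
time: 18.25
tool_pos: [0.6098, 0.0518, 0.19]
tool_rot: [0.705, -0.022, 0.708, 0.023]
contact_force: [0.4, 0.2, -0.0]
gripper_width: 0.0
```

>>> play_rows:
  motion:
    - [1,[0.01,-0.045,0],0]
    - [1,[0.019,-0.09,0],0]
    - [1,[0.029,-0.135,0],0]
    - [1,[0.0377,-0.17,0],0]
    - [1,[0.0377,-0.1815,0],0]

```text
time: 18.75
tool_pos: [0.6478, -0.131, 0.1896]
tool_rot: [0.705, -0.022, 0.708, 0.022]
contact_force: [0.6, 0.9, -0.4]
gripper_width: -0.002
```

>>> play_rows:
  motion:
    - [1,[0,0,-0.02],0]
    - [1,[0,0,-0.05],0]
    - [1,[0,0,-0.08],0]
    - [1,[0,0,-0.1],0]
    - [1,[0,0,-0.1],0]

```text
time: 19.25
tool_pos: [0.6445, -0.1257, 0.0862]
tool_rot: [0.703, -0.022, 0.71, 0.025]
contact_force: [0.2, 0.0, -0.3]
gripper_width: 0.001
```

Run:
```python
from bay import *
s=state(); print(s['time'],s['tool_pos'],s['tool_rot'],s['gripper_width'],s['contact_force'],tobay(s['tool_pos'])*1e3)
p,d=save('wrist','w15.png')
p,d=save('scene','s15.png'); cv2.imwrite('pics/s15c.png',cv2.resize(p[150:290,290:450,::-1],None,fx=4,fy=4,interpolation=cv2.INTER_CUBIC))
```

```text
19.25 [ 0.64446274 -0.12573254  0.08622392] [ 0.7029668  -0.02210607  0.71044058  0.02496383] 0.0010791428173807518 [ 0.16909481  0.01854333 -0.26706247] [[ -7.31185098 108.370785  ]]
```

View pics/w15.png

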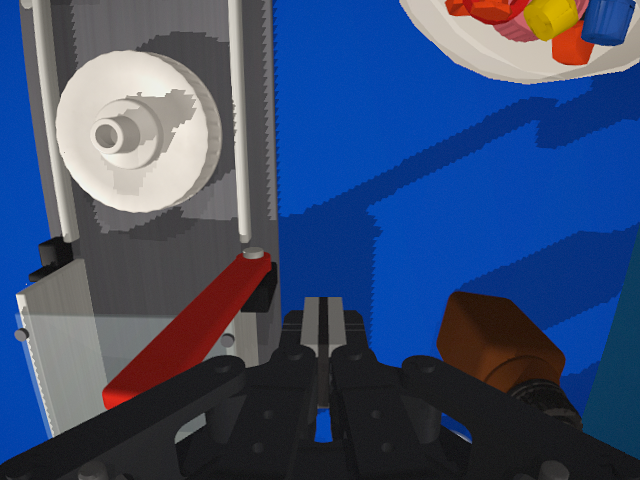

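View pics/s15c.png

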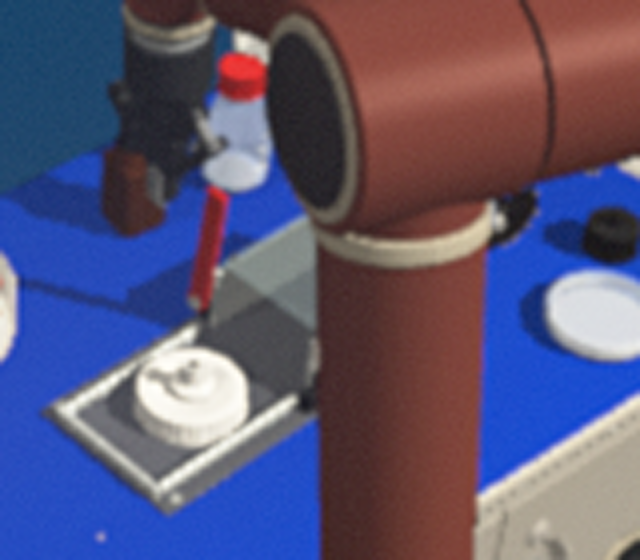

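The wrist view shows the red bar leaning in: pivot at (253,255), tip around (110,395). The fingers at (323,300) are on its outer side. I'll raise slightly so that only the fingertips meet the bar, then push it over.

>>> play_rows:
  motion:
    - [1,[-0.01,-0.0007,0.018],0]
    - [1,[-0.028,-0.002,0.018],0]
    - [1,[-0.045,-0.003,0.017],0]
    - [1,[-0.058,-0.0038,0.015],0]
    - [1,[-0.07,-0.0046,0.012],0]

```text
time: 19.85
tool_pos: [0.5797, -0.1327, 0.1076]
tool_rot: [0.708, -0.024, 0.705, 0.023]
contact_force: [0.2, 0.6, -0.4]
gripper_width: -0.001
```

Run:
```python
from bay import *
s=state(); print(s['time'],s['tool_pos'],s['tool_rot'],s['gripper_width'],s['contact_force'],tobay(s['tool_pos'])*1e3)
p,d=save('wrist','w16.png')
p,d=save('scene','s16.png'); cv2.imwrite('pics/s16c.png',cv2.resize(p[150:290,290:450,::-1],None,fx=4,fy=4,interpolation=cv2.INTER_CUBIC))
```

```text
19.85 [ 0.57974767 -0.13265496  0.10760584] [ 0.70830302 -0.02402569  0.70512955  0.02284546] -0.0011778741378942708 [ 0.23012254  0.59661224 -0.35679371] [[-4.6268377  43.34193251]]
```

View pics/w16.png

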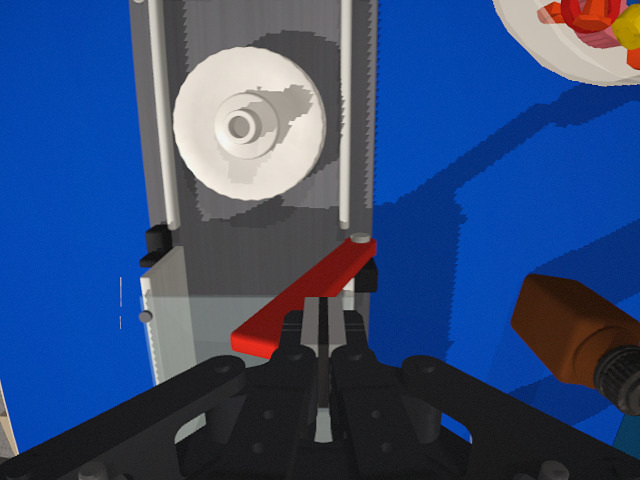

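View pics/s16c.png

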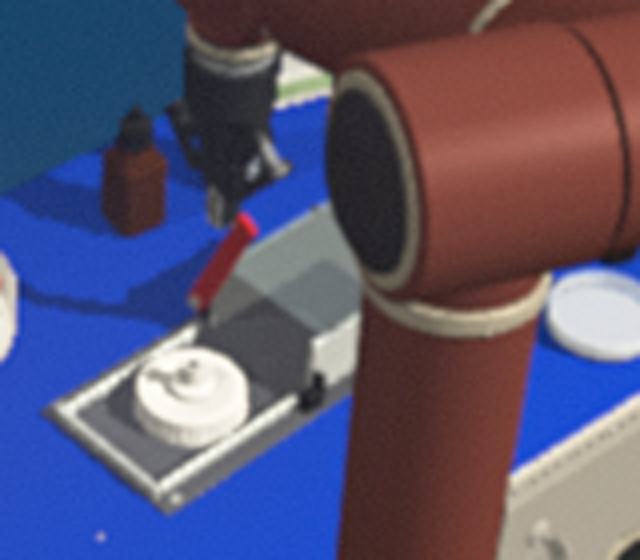

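The bar is following. I'll continue along the arc.

>>> play_rows:
  motion:
    - [1,[-0.0155,-0.001,-0.006],0]
    - [1,[-0.03,-0.002,-0.0145],0]
    - [1,[-0.0425,-0.0028,-0.025],0]
    - [1,[-0.0535,-0.0035,-0.037],0]
    - [1,[-0.0627,-0.0041,-0.051],0]

```text
time: 20.45
tool_pos: [0.5173, -0.137, 0.0553]
tool_rot: [0.708, -0.024, 0.705, 0.023]
contact_force: [0.5, -0.1, 0.1]
gripper_width: 0.001
```

Run:
```python
from bay import *
s=state(); print(s['time'],s['tool_pos'],s['gripper_width'],s['contact_force'],tobay(s['tool_pos'])*1e3)
p,d=save('wrist','w17.png'); print(state()['tool_pos'])
```

```text
20.45 [ 0.51734929 -0.1369576   0.05527398] 0.0006869240258718305 [ 0.52657082 -0.11310059  0.0920881 ] [[ -4.40485967 -19.20421551]]
[ 0.51401907 -0.1360038   0.05164687]
```

View pics/w17.png

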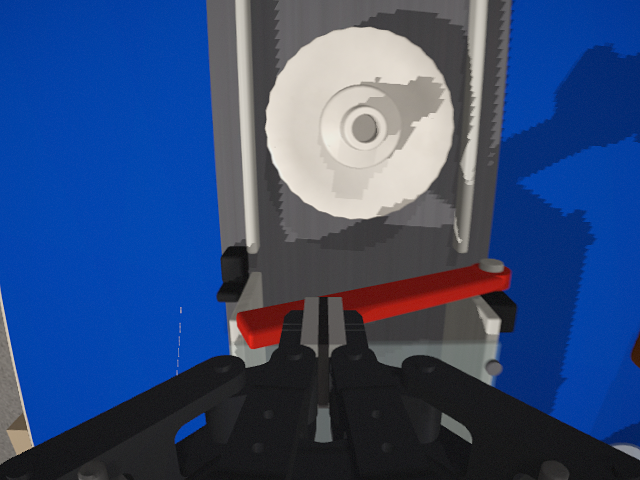

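The bar is nearly down: it spans (250,330)–(500,275) in the wrist view, clear of the lid. I'll lower in small steps and watch the force.

>>> play_rows:
  motion:
    - [1,[-0.007,-0.0005,-0.015],0]
    - [1,[-0.01,-0.0007,-0.023],0]
    - [1,[-0.012,-0.0008,-0.031],0]
    - [1,[-0.013,-0.0009,-0.036],0]
    - [1,[-0.013,-0.0009,-0.036],0]

```text
time: 21.0
tool_pos: [0.5024, -0.1371, 0.0168]
tool_rot: [0.706, -0.023, 0.707, 0.024]
contact_force: [-0.4, -0.0, 1.6]
gripper_width: -0.001
```

>>> play_rows:
  motion:
    - [1,[-0.001,0,-0.003],0]
    - [1,[-0.001,0,-0.006],0]
    - [1,[-0.001,0,-0.006],0]

```text
time: 21.3
tool_pos: [0.502, -0.1373, 0.0116]
tool_rot: [0.707, -0.023, 0.707, 0.023]
contact_force: [0.4, 0.1, -0.1]
gripper_width: 0.005
```

Run:
```python
from bay import *
s=state(); print(s['time'],s['tool_pos'],s['gripper_width'],s['contact_force'],tobay(s['tool_pos'])*1e3)
p,d=save('wrist','w18.png'); save('scene','s18.png')
```

```text
21.3 [ 0.50195339 -0.13732114  0.01157916] 0.004803757595834613 [ 0.4393011   0.12258672 -0.08129301] [[ -5.04667748 -34.59103028]]
```

View pics/w18.png

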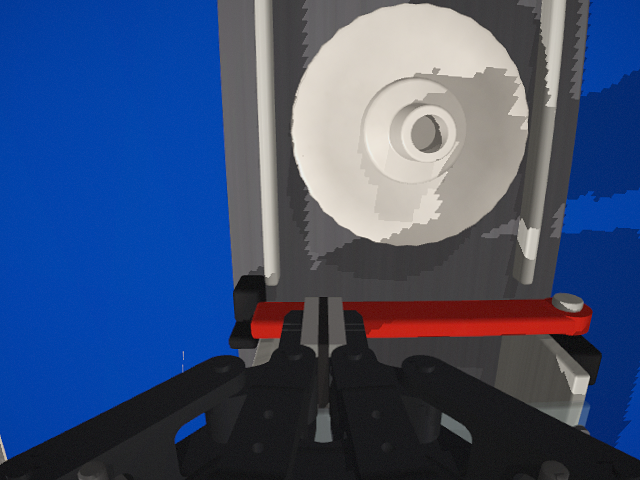

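Continue down until the force shows the stop.

>>> play_rows:
  motion:
    - [1,[0,0,-0.002],0]
    - [1,[0,0,-0.004],0]
    - [1,[0,0,-0.004],0]

```text
time: 21.7
tool_pos: [0.5024, -0.1376, 0.01]
tool_rot: [0.707, -0.023, 0.707, 0.023]
contact_force: [-5.5, 1.4, 12.6]
gripper_width: -0.002
```

>>> play_rows:
  motion:
    - [1,[0,0,-0.001],0]
    - [1,[0,0,-0.002],0]
    - [1,[0,0,-0.002],0]

```text
time: 22.0
tool_pos: [0.5025, -0.1377, 0.0095]
tool_rot: [0.706, -0.023, 0.707, 0.023]
contact_force: [-10.8, 3.3, 22.6]
gripper_width: -0.0
```

>>> play_rows:
  motion:
    - [1,[0,0,-0.001],0]
    - [1,[0,0,-0.002],0]
    - [1,[0,0,-0.002],0]

```text
time: 22.3
tool_pos: [0.5026, -0.1378, 0.0091]
tool_rot: [0.706, -0.023, 0.707, 0.023]
contact_force: [-16.6, 5.7, 32.3]
gripper_width: 0.002
```

I hit a hard stop at 23–32 N with the position unchanged. I'll lift off and check the button.

>>> play_rows:
  motion:
    - [1,[0,0,0.02],0]
    - [1,[0,0,0.06],0]
    - [1,[0,0,0.11],0]
    - [1,[-0.01,0.01,0.16],0]
    - [1,[-0.02,0.03,0.2],0]

```text
time: 22.8
tool_pos: [0.4822, -0.1079, 0.2067]
tool_rot: [0.707, -0.023, 0.706, 0.022]
contact_force: [0.6, -0.5, -0.2]
gripper_width: -0.004
```

>>> play_rows:
  motion:
    - [1,[0,0.04,0.01],0]
    - [1,[0,0.085,0.01],0]
    - [1,[0,0.13,0.01],0]
    - [1,[0,0.17,0.01],0]
    - [1,[0,0.2,0.01],0]

```text
time: 23.3
tool_pos: [0.4816, 0.0949, 0.2139]
tool_rot: [0.707, -0.024, 0.706, 0.024]
contact_force: [0.5, -0.3, -0.0]
gripper_width: -0.001
```

Run:
```python
from bay import *
s=state(); print(s['time'],s['tool_pos'],s['contact_force'])
p,d=save('top','t19.png'); cv2.imwrite('pics/t19c.png',cv2.resize(p[190:305,180:445,::-1],None,fx=3,fy=3,interpolation=cv2.INTER_CUBIC))
def n(c):
  for q in ('button_tip','bay_pivot','lid','pick','pick_hook'): print(c,q,[(np.round(x['at'],4).tolist(),(tobay(x['at'])*1e3).round(1).tolist(),round(x['score'],2)) for x in nets.landmark_of(c,q)[:2]])
n('top')
p,d=save('scene','s19.png'); cv2.imwrite('pics/s19c.png',cv2.resize(p[160:310,230:430,::-1],None,fx=4,fy=4,interpolation=cv2.INTER_CUBIC)); n('scene')
save('wrist','w19.png')
```

```text
23.3 [0.48162688 0.09487963 0.21392465] [ 0.50368919 -0.33485666 -0.0326312 ]
top button_tip [([0.4754, -0.1455, 0.0337], [[1.4, -61.6]], 0.56)]
top bay_pivot [([0.5996, -0.1345, 0.0336], [[-1.5, 63.0]], 0.8)]
top lid [([0.5278, -0.0681, 0.0038], [[-72.4, -4.3]], 0.96)]
top pick [([0.5674, 0.2498, -0.0027], [[-387.1, 56.0]], 0.86), ([0.3956, -0.4183, 0.0021], [[268.4, -159.1]], 0.73)]
top pick_hook [([0.6346, 0.096, 0.0138], [[-229.2, 113.0]], 0.91)]
scene button_tip [([0.4734, -0.1443, 0.0349], [[0.1, -63.5]], 0.71)]
scene bay_pivot [([0.6044, -0.1351, 0.0327], [[-0.6, 67.8]], 0.96)]
scene lid [([0.5352, -0.0666, 0.0046], [[-73.4, 3.2]], 0.66)]
scene pick [([0.5725, 0.2497, -0.0021], [[-386.6, 61.1]], 0.59), ([0.3923, -0.4233, -0.0005], [[273.2, -162.7]], 0.19)]
scene pick_hook [([0.6376, 0.0955, 0.0107], [[-228.5, 116.0]], 0.76)]
```

View pics/s19c.png

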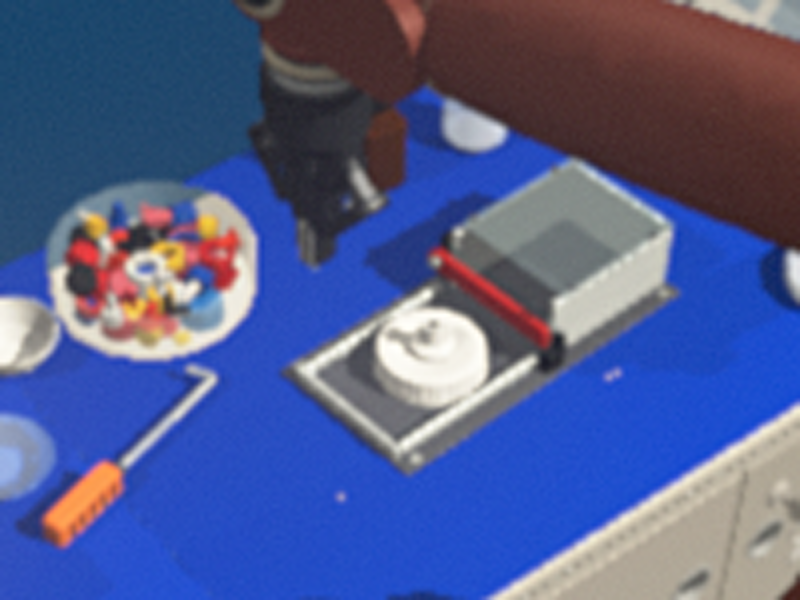

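View pics/t19c.png

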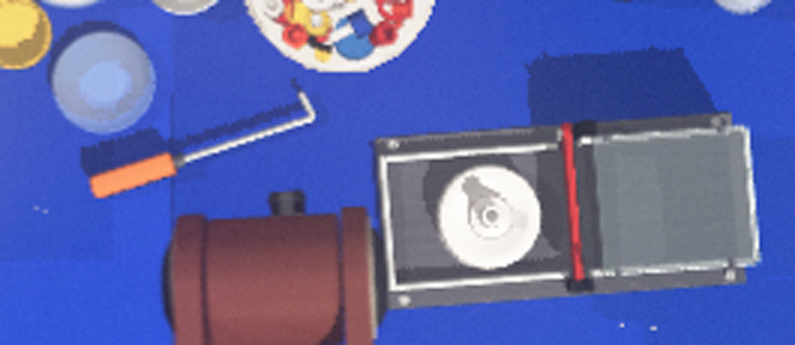

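View pics/w19.png

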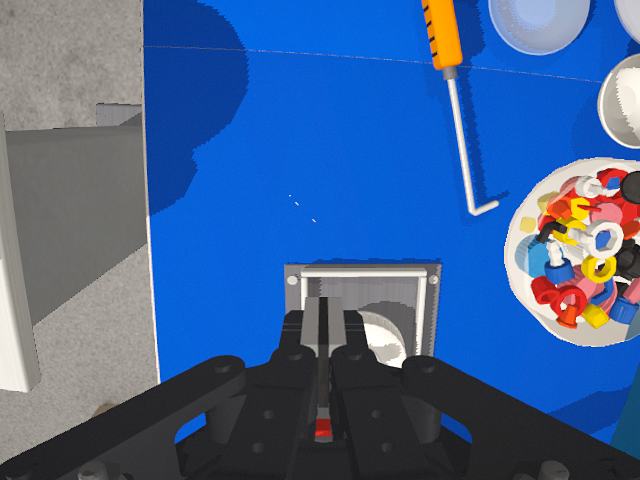

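The button tip reads z 34–35 mm against the pivot's 33 mm, so the bar is level on the keeper. The lid is on the apron at x≈-73 mm, |y| within 4 mm, and the pick is flat on the worktop. I'll hand it in.

Run:
```python
from h import *
print(workorder.job_done(), state()['time'])
```

```text
the job is handed in; nothing more can be done
the job is handed in; nothing more can be done
```

The lid is out on the apron, the turnbutton is down across the mouth, and the pick is back flat on the worktop. I handed the job in at about 23.6 s of the 69 s allowed; no verdict is reported.

I hooked the pick behind the spigot, dragged the lid out, lifted the hook clear and laid the pick back where it started. Then I pushed the turnbutton down to its stop with the shut fingers.

**Last checks before hand-in:**
- **Lid:** it looks flat, about 73 mm outside the mouth. The two cameras disagree on its sideways position (-4 and +3 mm), but both are within the 12 mm limit.
- **Turnbutton:** the tip is level with the pivot (34–35 mm against 33 mm), which is about 1.56 rad. Pressing further met a hard stop at up to about 37 N on the wrist sensor, pressed by the fingertips. That is below the 120 N wrist limit.
- **Pick:** it lies flat, with its hook at about 10–14 mm height, and is well off the bay.
- **Bystanders:** I never moved near enough to touch them as far as the pictures show, but I did not measure them again at the end.

**What went wrong:** the first grasp closed on nothing. The fingertips sit about 38 mm behind the stated TCP, seen in the wrist depth and scene pictures. I corrected for that and the second grasp held. The fingers never came near the lid.

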